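# Lock the tumble-test drum on its spindle with the snap ring

## Robot

A 6-joint arm with a two-finger parallel gripper is mounted at the origin on the work surface. World frame = base frame: x ahead of the robot, y to its left, z up, the work surface at z = 0. Lengths are in m, angles in rad, forces in N, time in s.
With the tool pointing down it reaches from about 0.3 to 0.875 m from the base axis. Payload 6.4 kg.
Tool frame: the origin (TCP) lies on the centre line of the jaws, within the pads' length; the fingertips stand 11 mm ahead of it and the grasp point (between the pads) lies 8 mm behind it; x points along the fingers, y is the direction in which the jaws open and shut, and the axes are right-handed (so a half turn about x gives the same grasp; the last joint's range is limited). The gripper opens to 85 mm and grips with 20 to 120 N. Pads are 22 mm wide; open, the fingers measure 114 mm over their backs; the gripper's body (76 mm by 85 mm) begins 54 mm behind the grasp point. The pads swing forward as they close: fully open they stand 13 mm farther back than shut.
Start: joints at [-1.531, 0.181, 1.607, -0, 1.354, -0.206], TCP at [0.14, -0.558, 0.242] pointing down, gripper open.
Joint ranges: [-2.99, 2.99], [-0.89, 2.07], [0.3, 2.58], [-1.14, 4.28], [0, 2.63], [-3.12, 3.12]. Speed limits (rad/s): [2.57, 2.57, 3.01, 3.14, 3.14, 3.14].

## Interface

Orientations are given as a unit quaternion [w, x, y, z].
In Python, from bench import ctrl, camera, hand_in gives the robot as it stands. The module is installed in compiled form; this text tells all that it offers.
- The arm moves only by the tool drive_tool, never from a script. Its argument "increments" is a list of rows, each a list of 7 numbers: the shift along the tool's x, y, z in m, then the turn, a rotation vector about the tool's x, y, z in degrees, then the gripper's target within -1 to 1 (fully open at 1, half-way at 0, shut at -1). In form: [[dx, dy, dz, rx, ry, rz, claw], ...]. A call has 1 to 10 rows; each row shifts and turns the commanded pose from where the row before left it, along the tool's axes as they then stand; what a row does not reach is not made up. A row lasts 1/8 s, in which the tool goes at most 62.5 mm and 10.7 degrees, less where a joint would pass 70% of its speed; a pose out of reach is approached as far as the arm can. A call is refused whole if a number of a shift passes 0.0625 or a number of a turn 10.7, either way. A call with a gripper value outside its range is refused whole. The fingers move at their own pace and stop on an object; the grip force is fixed at half the most. Time passes only in rows, so rows that do not move let the fingers close. It gives the time, the measured TCP pose, the force and the opening at its end, in the units of the state.
- ctrl.get_obs(): the state, without advancing time (a new reading comes with each control period).
- camera(name): name is "scene" or "top" or "wrist"; returns a dict with "img" (480x640x3 uint8, red, green, blue), "depth" (480x640 float32, m along the optical axis (not along the pixel's ray), 0 where there is no reading), "fx", "fy", "cx", "cy" (pixels), "k1" (the pictures are not rectified: a ray, as slopes to the right and down, at radius r is drawn at 1 + k1 r^2 times it, then the intrinsics apply), "world_from_camera" (4x4, takes a point from camera to world coordinates); the wrist camera has in their place "hand_eye" (4x4, takes a point from camera to tool coordinates, whose origin is the TCP and whose axes are the tool frame's). Camera axes: x right, y down, z forward; pixel columns grow to the right and rows downward; lengths in m; the calibration is good to about 2 mm. A picture is of the moment at which its call begins: read the wrist's pose just before it.
- hand_in(): hands the job in, once; it reports no verdict.
The state is a dict: "time_s": time; "q": joint angles; "dq": joint speeds; "joint_efforts": joint torques, N m; "eef_pos": TCP position; "eef_rot": TCP orientation; "wrist_force": force on the tool from outside, world axes, zero at the start; "torque": the same for the moment, N m; "opening": opening from 0.0 (shut) to 1.0 (fully open).
Only numpy, scipy, OpenCV 4.12 (cv2) and the standard library are available. Lean on these libraries where they do the work, as an engineer would, in place of code of your own. Each camera call takes 0.05 s, during which the arm holds its last target.

## Task

Get the tumble tester ready for the demonstration: push the drum along its spindle until it is fully home against the drive unit, so that the groove near the spindle's free end is uncovered. Then take the steel snap ring from its cradle by its two eye tabs, spread it by squeezing them together like plier tips, bring it over the spindle's end and let it contract into the groove. Leave it closed in the groove, let go, and leave the handset, the lid and the glass jar where they are.

Things in the scene. Friction and masses are not known exactly. Their poses are not given: they have to be found in the camera images.
- tester: Tumble tester fixed to the table: grey drive unit (190 x 150 x 227 mm, at y = 200 to 350 mm) with a level steel spindle, 70 mm diameter, carrying a pale drum. Origin: on the table right below the groove's middle. The spindle lies along y, axis 140 mm up, free end at y = -20.5 mm. A 12 mm base plate, 220 mm wide, begins at y = 30 mm; below the groove is nothing.
- groove (a point): Middle of the spindle's groove, on its axis, 140 mm above the table; axes as the tester's (-y points out of the free end). The groove is 63 mm in diameter and 13 mm wide (y = -6.5 to 6.5 mm); beyond it a 14 mm wide land of 70 mm diameter ends the spindle.
- drum (a joint): How far the drum stands out along the spindle, m: 0 = fully home against its stop, more = farther towards the free end (at most 0.05). It slides with about 2.5 N of friction, does not turn, and stays where it is left. When it stands out its hub covers the groove.
- drum_face (a point): Point on the drum's front face plate (156 mm diameter, facing the tester's -y), 62 mm straight above the spindle axis: push here along +y. Moves with the drum. A hub of 92 mm diameter stands 35.5 mm out of the plate's middle towards the free end. With the drum home the plate is at tester y = 45 mm, the hub's end at y = 9.5 mm.
- ring: Steel snap ring, about 120 g, standing upright, loose. Origin: ring centre; y = the ring's axis (comes in line with the spindle, either way round), z = up to the eye tabs. Inner diameter about 63 mm relaxed, 8 mm thick, 82 mm wide, foot 52 mm below the centre. Two sprung jaws hinge 45 mm below the centre. Fully spread and centred it clears the 70 mm land by 3 mm or more all round.
- eyes (a point): Point midway between the ring's two eye tabs, 81 mm above the ring's centre, axes as the ring's. The tabs' tangs cross, so squeezing the tabs together along x spreads the ring. Tabs: 5 mm thick in x, 14 mm in y, 34 mm tall, 66 mm over their outer faces relaxed, about 14 mm at the stop (fully spread). Takes 5 to 9 N; spreading lifts the tabs about 3 mm from the centre. Snaps shut when let go.
- jaw_right (a joint): Opening angle of one jaw of the ring, rad: about -0.02 relaxed, about -0.01 closed in the groove, 0.06 or more if it rides on the spindle's 70 mm land, 0.19 fully spread.
- jaw_left (a joint): Opening angle of the other jaw, the same.
- cradle: Black slotted block, 130 x 70 mm, fixed to the table, in which the ring stands at the start. Origin: centre of its underside. The slot runs along its x and is 11 mm wide; its floor is 8 mm above the table, its walls' top 32 mm. The standing ring's x lies along the cradle's x, its axis along the cradle's y.
- handset: Black rugged handset lying on the table, 140 x 68 x 17 mm. Origin: centre of its underside. To be left alone.
- lid: Round white lid with a black knob, 144 mm in diameter, 47 mm tall, on the table. Origin: centre of its underside. To be left alone.
- jar: Open glass jar, 104 mm in diameter, 150 mm tall, on the table. Origin: centre of its underside. To be left alone.
Things that resemble listed ones, but are neither listed nor needed, are in the scene too. Leave any purple look-alike of the ring alone.

How it is judged:
By the outcome, as a careful person would: the job done as asked, in the order asked, and still so for the second after the job is handed in, with the robot touching nothing.
It also fails if it takes over 51 s, if anything falls off the work surface, if the arm or the gripper's body presses on something with over 40 N, if the wrist force passes 120 N, or if a joint passes its speed limit or range.

## Working session

There is one attempt and no reset: what is moved stays moved. The work goes in short steps, Python scripts to look and compute and a tool call to move; the robot and the scene stay as the last step left them, time stands still between calls to the robot, and variables do not carry over. Pictures are saved under pics/ and viewed, and the job is handed in when it is done.

Besides the shell and the picture viewer there is one more tool, called after "Request:" by a JSON object that holds its "fn" and its "kwargs". drive_tool: Moves the arm, as the interface text tells. Its arguments: {"type":"object","properties":{"increments":{"type":"array","items":{"type":"array","items":{"type":"number"}}}},"required":["increments"]}

```bash
mkdir -p pics; cat > h.py <<'E'
import numpy as np, cv2
from bench import ctrl, camera, hand_in
from scipy.spatial.transform import Rotation as R
def tool():
    o=ctrl.get_obs(); q=o["eef_rot"]; T=np.eye(4); T[:3,:3]=R.from_quat([q[1],q[2],q[3],q[0]]).as_matrix(); T[:3,3]=o["eef_pos"]; return T
def snap(n,f=None):
    T=tool(); c=camera(n); c["W"]=c["world_from_camera"] if "world_from_camera" in c else T@c["hand_eye"]
    c["W"]=np.array(c["W"])
    if f: cv2.imwrite("pics/"+f,cv2.cvtColor(c["img"],cv2.COLOR_RGB2BGR))
    return c
def ray(c,u,v):
    x=(u-c["cx"])/c["fx"];y=(v-c["cy"])/c["fy"]; a,b=x,y
    for _ in range(20):
        s=1+c["k1"]*(a*a+b*b); a,b=x/s,y/s
    return np.array([a,b,1.0])
def pt(c,u,v,d=None):
    if d is None: d=c["depth"][int(round(v)),int(round(u))]
    return (c["W"]@np.r_[ray(c,u,v)*d,1])[:3]
def plane(c,u,v,z):
    r=c["W"][:3,:3]@ray(c,u,v); o=c["W"][:3,3]; return o+r*(z-o[2])/r[2]
def cloud(c):
    vv,uu=np.mgrid[0:480,0:640]; p=np.stack([uu,vv],-1).reshape(-1,1,2).astype(np.float64)
    x=(uu-c["cx"])/c["fx"];y=(vv-c["cy"])/c["fy"]; a,b=x,y
    for _ in range(20):
        s=1+c["k1"]*(a*a+b*b); a,b=x/s,y/s
    P=np.stack([a,b,np.ones_like(a)],-1)*c["depth"][...,None]
    return P@c["W"][:3,:3].T+c["W"][:3,3]
def save(c,f):
    np.savez(f,**{k:v for k,v in c.items()})
def load(f):
    d=np.load(f); return {k:d[k] for k in d.files}
E
python3 - <<'E'
from h import *
o=ctrl.get_obs(); print({k:np.round(v,3) for k,v in o.items()})
for n in ["scene","top","wrist"]:
    c=snap(n,n+"0.png"); save(c,n+"0.npz"); print(n,c["fx"],c["k1"],np.round(c["W"],3).tolist())
print(np.round(c["hand_eye"],4))
E
```

```text
{'time_s': np.float64(0.0), 'q': array([-1.531,  0.182,  1.608,  0.   ,  1.354, -0.206]), 'dq': array([ 0.   , -0.   ,  0.001, -0.001, -0.001, -0.001]), 'joint_efforts': array([ 2.0000e-03, -4.4486e+01, -3.5133e+01, -0.0000e+00,  9.0000e-03,
       -0.0000e+00]), 'eef_pos': array([ 0.14 , -0.557,  0.241]), 'eef_rot': array([ 0.086,  0.702,  0.087, -0.702]), 'wrist_force': array([-0.271,  0.155,  0.206]), 'torque': array([-0.028,  0.044,  0.03 ]), 'opening': np.float64(1.001)}
scene 459.92601313150215 -0.11561081543705352 [[-0.662, 0.595, -0.456, 1.05], [0.75, 0.525, -0.403, 0.195], [-0.001, -0.608, -0.794, 0.895], [0.0, 0.0, 0.0, 1.0]]
top 489.7129825839583 -0.1136720767540749 [[0.009, -0.99, 0.142, 0.479], [-1.0, -0.006, 0.025, -0.201], [-0.024, -0.142, -0.99, 1.034], [0.0, 0.0, 0.0, 1.0]]
wrist 429.98268470565523 -0.027464881477556262 [[0.244, -0.917, -0.316, 0.222], [-0.97, -0.231, -0.078, -0.538], [-0.001, 0.326, -0.945, 0.373], [0.0, 0.0, 0.0, 1.0]]
[[-1.000e-04 -3.261e-01  9.453e-01 -1.311e-01]
 [ 1.000e+00  4.000e-04  3.000e-04  9.000e-04]
 [-5.000e-04  9.453e-01  3.261e-01 -8.430e-02]
 [ 0.000e+00  0.000e+00  0.000e+00  1.000e+00]]
```

View pics/scene0.png

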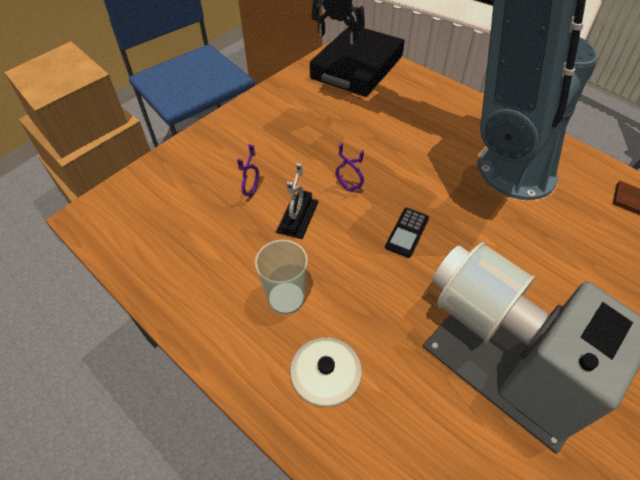

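View pics/top0.png

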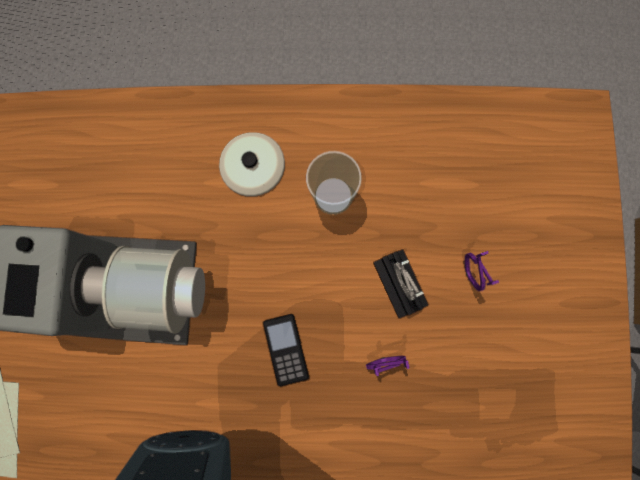

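View pics/wrist0.png

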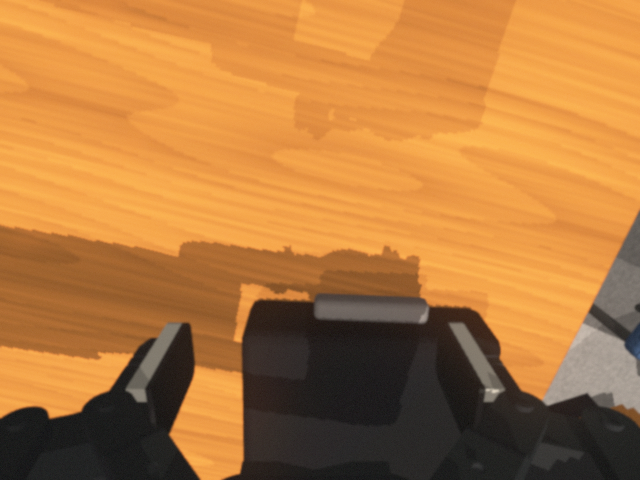

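The steel ring stands in the black cradle at top px (405,280) and scene px (296,195). The purple look-alikes are at top (478,270) and (388,365), scene (250,175) and (349,170). The tester's free end points towards -y (top image right), and the drum stands well out. Next I measure.

```bash
cat > m.py <<'E'
from h import *
for n in ["top","scene"]:
    c=load(n+"0.npz"); P=cloud(c); ok=c["depth"]>0
    # tester box top
    m=ok&(abs(P[...,2]-.227)<.006)&(P[...,1]>0.05)&(P[...,0]>.25)
    q=P[m][:,:2].astype(np.float32); print(n,"box top",len(q),cv2.minAreaRect(q), P[m][:,2].mean())
    m=ok&(P[...,2]>.165)&(P[...,2]<.222)&(P[...,1]<.24)&(P[...,1]>-.1)&(P[...,0]>.2)
    print("drum range",np.percentile(P[m],[1,50,99],axis=0).round(4).tolist())
    # base plate
    m=ok&(abs(P[...,2]-.012)<.005)&(P[...,1]>-.1)&(P[...,1]<.4)&(P[...,0]>.2)
    q=P[m][:,:2].astype(np.float32); print("plate",len(q),cv2.minAreaRect(q))
    img=c["img"].astype(int)
    # cradle top
    m=ok&(P[...,1]<-.2)&(P[...,1]>-.5)&(P[...,0]>.35)&(P[...,2]>.024)&(P[...,2]<.036)&(img.max(-1)<60)
    q=P[m][:,:2].astype(np.float32); print("cradle",len(q),cv2.minAreaRect(q) if len(q) else 0)
    m=ok&(P[...,1]<-.3)&(P[...,1]>-.5)&(P[...,0]>.35)&(P[...,2]>.11)&(P[...,2]<.17)&((img.max(-1)-img.min(-1))<40)
    q=P[m]; print("tabs",len(q),np.percentile(q,[1,25,50,75,99],axis=0).round(4).tolist() if len(q) else 0)
E
python3 m.py
python3 - <<'E'
from h import *
c=load("top0.npz");im=c["img"][225:400,340:520,::-1];a=cv2.resize(im,None,fx=3,fy=3,interpolation=2)
c=load("scene0.npz");im=c["img"][130:250,220:380,::-1];b=cv2.resize(im,None,fx=1.6,fy=1.6*525/120/1.6*1.0)if 0 else cv2.resize(im,(260,195))
cv2.imwrite("pics/crop_ring.png",np.hstack([a,np.vstack([b,np.zeros((525-195,260,3),np.uint8)])]))
E
```

```text
top box top 6257 ((0.5212036967277527, 0.33114004135131836), (0.13529524207115173, 0.18627353012561798), 87.7558364868164) 0.22674527918450382
drum range [[0.4431, 0.0434, 0.1663], [0.5103, 0.124, 0.2007], [0.5797, 0.2353, 0.2171]]
plate 3130 ((0.6221297979354858, 0.09502145648002625), (0.471688836812973, 0.540965735912323), 81.56925964355469)
cradle 601 ((0.5556371808052063, -0.40329843759536743), (0.12822690606117249, 0.15957218408584595), 22.328407287597656)
tabs 244 [[0.378, -0.4974, 0.1101], [0.5147, -0.3586, 0.1182], [0.5355, -0.3511, 0.1254], [0.5574, -0.3362, 0.1437], [0.5801, -0.3271, 0.1591]]
scene box top 7467 ((0.5238912105560303, 0.33830398321151733), (0.14611786603927612, 0.18756379187107086), 87.17481994628906) 0.22631526030690233
drum range [[0.4654, 0.0453, 0.1658], [0.5359, 0.1377, 0.1988], [0.5837, 0.2355, 0.2162]]
plate 6333 ((0.5932261943817139, 0.1504558026790619), (0.541523277759552, 0.49856677651405334), 0.37546905875205994)
cradle 361 ((0.5701023936271667, -0.3762924373149872), (0.12545901536941528, 0.16325324773788452), 45.929141998291016)
tabs 186 [[0.3796, -0.4978, 0.1109], [0.5109, -0.359, 0.1256], [0.5373, -0.3517, 0.1364], [0.5663, -0.3341, 0.1441], [0.5867, -0.3265, 0.1561]]
```

View pics/crop_ring.png

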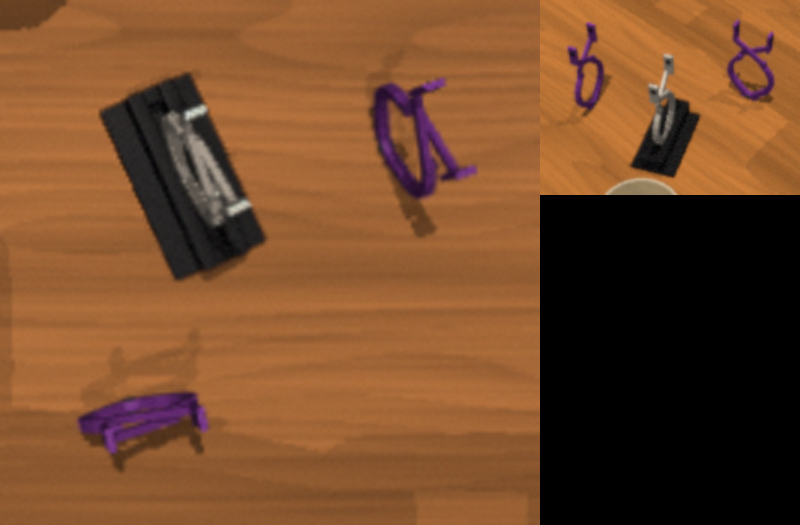

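```bash
cat > m2.py <<'E'
from h import *
from scipy.optimize import least_squares
A=[]
for n in ["top","scene"]:
    c=load(n+"0.npz"); P=cloud(c); ok=c["depth"]>0
    m=ok&(P[...,2]>.15)&(P[...,2]<.222)&(P[...,1]<.25)&(P[...,1]>-.1)&(P[...,0]>.4)&(P[...,0]<.65)
    q=P[m]
    if len(q)<10: continue
    def f(p,q=q): # axis x = p0+p1*(y-.1), z=p2
        return np.hypot((q[:,0]-p[0]-p[1]*(q[:,1]-.1))/np.sqrt(1+p[1]**2), q[:,2]-p[2])
    p=np.array([.515,.04,.14])
    for it in range(5):
        r=f(p); rr=np.array([.035,.046,.078]); k=np.argmin(abs(r[:,None]-rr),1); good=abs(r-rr[k])<.006
        s=least_squares(lambda x:(f(x)-rr[k])[good],p,loss="soft_l1",f_scale=.001); p=s.x
    print(n,p.round(4),good.sum(),len(q),"yaw",np.degrees(-np.arctan(p[1])))
    r=f(p)
    for a,nm in zip(rr,["spin","hub","drum"]):
        g=abs(r-a)<.005; print(nm,g.sum(),np.percentile(q[g,1],[1,5,50,95,99]).round(4) if g.sum() else 0, np.median(r[g]-a).round(4) if g.sum() else 0)
    # tabs near the cradle
    m=ok&(P[...,1]<-.30)&(P[...,1]>-.40)&(P[...,0]>.46)&(P[...,0]<.62)&(P[...,2]>.122)
    q=P[m]; print("tabs",len(q)); 
    if len(q)>8:
        km=cv2.kmeans(q.astype(np.float32),2,None,(3,50,1e-6),5,cv2.KMEANS_PP_CENTERS); print(km[2].round(4).tolist(),[int((km[1]==i).sum()) for i in (0,1)])
        for i in (0,1):
            w=q[km[1].ravel()==i]; print(np.percentile(w,[5,95],axis=0).round(4).tolist())
    # cradle by colour
    im=c["img"].astype(int); m=ok&(im.max(-1)<70)&(P[...,1]<-.25)&(P[...,1]>-.45)&(P[...,0]>.44)&(P[...,0]<.64)&(P[...,2]<.04)&(P[...,2]>.002)
    m=cv2.morphologyEx(m.astype(np.uint8),cv2.MORPH_OPEN,np.ones((3,3)))>0
    q=P[m][:,:2].astype(np.float32);print("cradle",len(q),cv2.minAreaRect(q))
    # black box near start
    m=ok&(im.max(-1)<70)&(P[...,1]<-.4)&(P[...,0]<.35); print("box", m.sum(), np.percentile(P[m],[2,98],axis=0).round(3).tolist() if m.sum() else 0)
E
python3 m2.py
```

```text
top [0.5098 0.0511 0.1368] 7015 7421 yaw -2.927542934993683
spin 680 [0.0414 0.0432 0.2311 0.248  0.2497] 0.0023
hub 1021 [0.0413 0.0431 0.0602 0.0778 0.0802] 0.0018
drum 5217 [0.0761 0.0815 0.1346 0.1876 0.1922] -0.0008
tabs 114
[[0.5103999972343445, -0.35740000009536743, 0.14030000567436218], [0.5595999956130981, -0.3330000042915344, 0.1420000046491623]] [60, 54]
[[0.5029, -0.3623, 0.1234], [0.5203, -0.3527, 0.1583]]
[[0.551, -0.3383, 0.1241], [0.566, -0.3271, 0.1586]]
cradle 1491 ((0.532439649105072, -0.346626877784729), (0.12883968651294708, 0.06860484182834625), 24.27490234375)
box 762 [[-0.15, -1.352, -0.758], [0.336, -1.213, -0.549]]
scene [0.5096 0.056  0.1366] 6172 6216 yaw -3.203302769861612
spin 987 [0.1927 0.1951 0.2214 0.2471 0.2494] 0.002
hub 616 [0.0413 0.0432 0.0574 0.0711 0.2046] 0.0022
drum 4528 [0.0775 0.0826 0.1358 0.1862 0.1912] -0.0008
tabs 158
[[0.565500020980835, -0.33309999108314514, 0.14100000262260437], [0.5113000273704529, -0.3580000102519989, 0.13979999721050262]] [76, 82]
[[0.5567, -0.3391, 0.1246], [0.5694, -0.3268, 0.1556]]
[[0.5064, -0.3634, 0.1237], [0.5198, -0.3529, 0.1574]]
cradle 917 ((0.5367372632026672, -0.344876229763031), (0.13008110225200653, 0.0676109790802002), 24.094158172607422)
box 9871 [[-0.234, -1.688, -0.648], [0.275, -0.502, 0.343]]
```

```bash
cat > m3.py <<'E'
from h import *
yaw=np.radians(-3.0); ey=np.array([-np.sin(yaw),np.cos(yaw)]); ex=np.array([np.cos(yaw),np.sin(yaw)])
for n in ["top","scene"]:
    c=load(n+"0.npz"); P=cloud(c); ok=c["depth"]>0
    s=(P[...,:2]-np.array([.5097,.1]))@ey; t=(P[...,:2]-np.array([.5097,.1]))@ex
    m=ok&(abs(P[...,2]-.227)<.005)&(abs(t)<.12)&(s>.05)
    print(n,"box s",np.percentile(s[m],[.5,1,3,50,99]).round(4),"t",np.percentile(t[m],[.5,2,98,99.5]).round(4))
    im=c["img"].astype(int); g=(im.max(-1)-im.min(-1))<25
    m=ok&g&(abs(P[...,2]-.012)<.006)&(abs(t)<.13)&(s<.1)&(s>-.06)
    print("plate s",np.percentile(s[m],[.5,1,3,5,50]).round(4),"t",np.percentile(t[m],[.5,2,98,99.5]).round(4),m.sum())
    m=ok&(P[...,2]>.155)&(P[...,2]<.19)&(abs(t)<.03)&(s<0); print("hub end s",np.percentile(s[m],[.5,2,5]).round(4))
    m=ok&(P[...,2]>.195)&(P[...,2]<.222)&(abs(t)<.04)&(s<0.1); print("drum s",np.percentile(s[m],[.5,2,5,98,99.5]).round(4))
E
python3 m3.py
```

```text
top box s [0.1665 0.1672 0.1699 0.2214 0.2907] t [-0.0911 -0.0879  0.0869  0.0897]
plate s [-0.0064 -0.0058 -0.005  -0.0043  0.0397] t [-0.1083 -0.1075  0.1074  0.1084] 1155
hub end s [-0.4607 -0.3657 -0.0572]
drum s [-0.0225 -0.0219 -0.0213  0.0903  0.0925]
scene box s [0.1681 0.169  0.1721 0.2347 0.3077] t [-0.0878 -0.0816  0.0903  0.0928]
plate s [-0.0033 -0.0028 -0.0004  0.0018  0.0519] t [-0.0335 -0.0145  0.1106  0.112 ] 2280
hub end s [-0.4615 -0.4534 -0.0566]
drum s [-0.0212 -0.0191 -0.0157  0.0917  0.0931]
```

```bash
cat >> h.py <<'E'
def rel(pos,ydir,deg_y=None):
    """increment in tool axes from current to pose with tool x down, tool y along ydir(2d)"""
    T=tool(); y=np.r_[ydir,0]/np.linalg.norm(ydir); x=np.array([0,0,-1.]); G=np.stack([x,y,np.cross(x,y)],1)
    rv=np.degrees(R.from_matrix(T[:3,:3].T@G).as_rotvec()); d=T[:3,:3].T@(np.array(pos)-T[:3,3])
    return d.round(4),rv.round(2)
E
python3 - <<'E'
from h import *
print(tool().round(3))
yaw=np.radians(-3); ex=np.array([np.cos(yaw),np.sin(yaw)])
for s in (1,-1): print(rel([.5,-.06,.22],s*ex))
ce=np.array([np.cos(np.radians(24.2)),np.sin(np.radians(24.2))])
for s in (1,-1): print(rel([.535,-.345,.2],s*ce))
E
```

```text
[[-0.     0.243 -0.97   0.14 ]
 [ 0.001 -0.97  -0.243 -0.557]
 [-1.    -0.001 -0.     0.242]
 [ 0.     0.     0.     1.   ]]
(array([ 0.0222, -0.3947, -0.4703]), array([-7.292e+01, -6.000e-02,  6.000e-02]))
(array([ 0.0222, -0.3947, -0.4703]), array([1.0708e+02, 6.0000e-02, 7.0000e-02]))
(array([ 0.0418, -0.1097, -0.4349]), array([-1.0012e+02, -8.0000e-02,  4.0000e-02]))
(array([ 0.0418, -0.1097, -0.4349]), array([7.988e+01, 4.000e-02, 7.000e-02]))
```

Request:
{"fn": "drive_tool", "kwargs": {"increments": [[-0.006, -0.04, -0.047, 0, 0, 0, -1], [-0.006, -0.04, -0.047, 0, 0, 0, -1], [-0.006, -0.04, -0.047, 0, 0, 0, -1], [-0.006, -0.04, -0.047, 0, 0, 0, -1], [-0.006, -0.04, -0.047, 0, 0, 0, -1], [-0.006, -0.04, -0.047, 0, 0, 0, -1], [-0.006, -0.04, -0.047, 0, 0, 0, -1], [-0.006, -0.04, -0.047, 0, 0, 0, -1], [-0.006, -0.04, -0.047, 0, 0, 0, -1], [0, -0.035, -0.047, 0, 0, 0, -1]]}}

```text
time_s: 1.4
eef_pos: [0.5008, -0.0582, 0.2969]
eef_rot: [0.087, 0.702, 0.087, -0.701]
wrist_force: [0.3, -0.9, 0.5]
opening: -0.003
```

Request:
{"fn": "drive_tool", "kwargs": {"increments": [[0, 0, 0, 10.7, 0, 0, -1], [0, 0, 0, 10.7, 0, 0, -1], [0, 0, 0, 10.7, 0, 0, -1], [0, 0, 0, 10.7, 0, 0, -1], [0, 0, 0, 10.7, 0, 0, -1], [0, 0, 0, 10.7, 0, 0, -1], [0, 0, 0, 10.7, 0, 0, -1], [0, 0, 0, 10.7, 0, 0, -1], [0, 0, 0, 10.7, 0, 0, -1], [0, 0, 0, 10.7, 0, 0, -1]]}}

```text
time_s: 2.65
eef_pos: [0.4995, -0.0602, 0.296]
eef_rot: [0.514, -0.485, 0.514, 0.486]
wrist_force: [-0.6, -0.1, 0.6]
opening: -0.0
```

```bash
python3 - <<'E'
from h import *
print(ctrl.get_obs()["time_s"],ctrl.get_obs()["q"].round(3)); print(tool().round(3))
yaw=np.radians(-3); ex=np.array([np.cos(yaw),np.sin(yaw)])
print(rel([.505,.0,.22],-ex))
c=snap("wrist","w1.png"); save(c,"w1.npz")
E
```

```text
2.65 [-0.356 -0.025  1.718  0.     1.449  2.842]
[[-0.001 -0.998  0.057  0.499]
 [ 0.     0.057  0.998 -0.06 ]
 [-1.     0.001  0.     0.296]
 [ 0.     0.     0.     1.   ]]
(array([ 0.076 , -0.0021,  0.0604]), array([-0.27,  0.01, -0.04]))
```

View pics/w1.png

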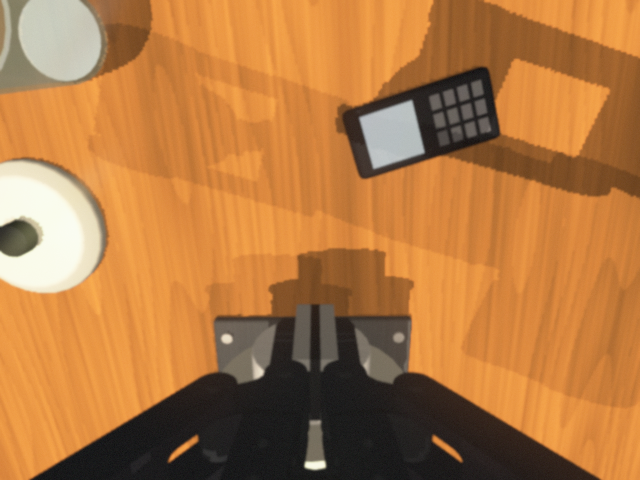

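The wrist view shows the base plate's front corners at about (216,317) and (410,317), symmetric about the shut jaws. I use those to refine the tester pose.

```bash
python3 - <<'E'
from h import *
c=load("w1.npz")
g=cv2.cvtColor(c["img"],cv2.COLOR_RGB2GRAY)
a,b=plane(c,216,317.5,.012),plane(c,410.5,317.5,.012); print(a.round(4),b.round(4),np.linalg.norm(a-b))
ex=(a-b)[:2]; 
print("yaw",np.degrees(np.arctan2(ex[1],ex[0])))
m=(a+b)[:2]/2; yaw=np.radians(-3);ey=np.array([-np.sin(yaw),np.cos(yaw)]); print("origin",m-ey*.03, "cyl axis at that y", .5097+.0535*((m-ey*.03)[1]-.1))
c=load("top0.npz")
print([plane(c,u,v,.012).round(4) for u,v in ((196.5,241),(189.5,343.5))])
E
```

```text
[0.6162 0.0842 0.012 ] [0.4037 0.0963 0.012 ] 0.21277935571563705
yaw -3.25145594723689
origin [0.50836825 0.06031028] cyl axis at that y 0.5075766001737324
[array([0.6191, 0.0861, 0.012 ]), array([0.4032, 0.0927, 0.012 ])]
```

Request:
{"fn": "drive_tool", "kwargs": {"increments": [[0, -0.002, 0.05, 0, 0, 0, -1], [0.03, 0, 0.04, 0, 0, 0, -1], [0.04, 0, 0, 0, 0, 0, -1], [0.018, 0, 0, 0, 0, 0, -1], [0, 0, 0.02, 0, 0, 0, -1], [0, 0, 0.012, 0, 0, 0, -1], [0, 0, 0.006, 0, 0, 0, -1], [0, 0, 0.006, 0, 0, 0, -1]]}}

```text
time_s: 3.7
eef_pos: [0.509, 0.073, 0.209]
eef_rot: [0.513, -0.488, 0.513, 0.487]
wrist_force: [-0.2, -3.4, 0.5]
opening: -0.0
```

Request:
{"fn": "drive_tool", "kwargs": {"increments": [[0, 0, 0.006, 0, 0, 0, -1], [0, 0, 0.006, 0, 0, 0, -1], [0, 0, 0.006, 0, 0, 0, -1]]}}

```text
time_s: 4.08
eef_pos: [0.5094, 0.0865, 0.2085]
eef_rot: [0.513, -0.488, 0.509, 0.49]
wrist_force: [0.9, -3.1, 1.3]
opening: 0.002
```

Request:
{"fn": "drive_tool", "kwargs": {"increments": [[0, 0, 0.004, 0, 0, 0, -1], [0, 0, 0.003, 0, 0, 0, -1], [0, 0, 0.003, 0, 0, 0, -1]]}}

```text
time_s: 4.45
eef_pos: [0.5093, 0.0921, 0.2083]
eef_rot: [0.513, -0.488, 0.506, 0.493]
wrist_force: [2.1, -2.4, 0.8]
opening: -0.002
```

Request:
{"fn": "drive_tool", "kwargs": {"increments": [[0, 0, 0.003, 0, 0, 0, -1]]}}

```text
time_s: 4.58
eef_pos: [0.5093, 0.0938, 0.2082]
eef_rot: [0.512, -0.488, 0.505, 0.494]
wrist_force: [1.6, -2.7, -0.0]
opening: -0.003
```

Request:
{"fn": "drive_tool", "kwargs": {"increments": [[0, 0, 0.002, 0, 0, 0, -1]]}}

```text
time_s: 4.7
eef_pos: [0.5093, 0.095, 0.2082]
eef_rot: [0.512, -0.488, 0.505, 0.495]
wrist_force: [1.8, -2.9, 0.5]
opening: -0.001
```

Request:
{"fn": "drive_tool", "kwargs": {"increments": [[0, 0, 0.004, 0, 0, 0, -1], [0, 0, 0.004, 0, 0, 0, -1]]}}

```text
time_s: 4.95
eef_pos: [0.5093, 0.0989, 0.2083]
eef_rot: [0.512, -0.488, 0.503, 0.497]
wrist_force: [1.2, -10.6, -0.2]
opening: 0.002
```

Request:
{"fn": "drive_tool", "kwargs": {"increments": [[0, 0, 0.004, 0, 0, 0, -1]]}}

```text
time_s: 5.08
eef_pos: [0.5094, 0.099, 0.2083]
eef_rot: [0.511, -0.489, 0.503, 0.497]
wrist_force: [0.6, -20.0, 0.6]
opening: -0.001
```

Request:
{"fn": "drive_tool", "kwargs": {"increments": [[0, 0, 0.004, 0, 0, 0, -1]]}}

```text
time_s: 5.2
eef_pos: [0.5094, 0.0991, 0.2083]
eef_rot: [0.51, -0.49, 0.503, 0.497]
wrist_force: [-1.3, -29.3, 0.4]
opening: 0.003
```

The drum has hit its hard stop: force rose from 3 to 29 N with no further travel. I back off to look.

Request:
{"fn": "drive_tool", "kwargs": {"increments": [[0, 0, -0.03, 0, 0, 0, -1], [0, 0, -0.06, 0, 0, 0, -1], [0, 0, -0.06, 0, 0, 0, -1], [0, 0, -0.06, 0, 0, 0, 1], [0, 0, 0, 0, 0, 0, 1], [0, 0, 0, 0, 0, 0, 1]]}}

```text
time_s: 5.95
eef_pos: [0.5039, -0.105, 0.2031]
eef_rot: [0.513, -0.487, 0.5, 0.5]
wrist_force: [-0.9, 1.1, -0.4]
opening: 0.635
```

```bash
python3 - <<'E'
from h import *
print(ctrl.get_obs()["time_s"],ctrl.get_obs()["wrist_force"].round(2)); print(tool().round(3))
for n in ("wrist","top","scene"):
  c=snap(n,n+"2.png"); save(c,n+"2.npz")
E
sed -i 's/0.npz/2.npz/' m2.py m3.py; python3 m2.py; python3 m3.py
```

```text
5.95 [-0.91  1.15 -0.39]
[[ 0.001 -1.     0.025  0.504]
 [ 0.025  0.025  0.999 -0.105]
 [-1.     0.     0.025  0.203]
 [ 0.     0.     0.     1.   ]]
top [0.5105 0.0409 0.1364] 5745 6056 yaw -2.3422694582956134
spin 37 [0.2461 0.2465 0.2486 0.2497 0.2498] 0.0036
hub 577 [0.0723 0.0752 0.0962 0.1089 0.1104] 0.002
drum 5060 [0.1075 0.1123 0.167  0.219  0.2237] -0.0004
tabs 115
[[0.5101000070571899, -0.35740000009536743, 0.14110000431537628], [0.5590000152587891, -0.33329999446868896, 0.14079999923706055]] [58, 57]
[[0.503, -0.3625, 0.1228], [0.5202, -0.3525, 0.1583]]
[[0.5494, -0.339, 0.1228], [0.5656, -0.3273, 0.1581]]
cradle 1474 ((0.5327607989311218, -0.3465835154056549), (0.12862347066402435, 0.06865625083446503), 24.20547103881836)
box 618 [[-0.149, -1.352, -0.758], [0.337, -1.212, -0.549]]
scene [0.5102 0.0444 0.1364] 6229 6269 yaw -2.5424573599671834
spin 838 [0.0435 0.0464 0.2248 0.2475 0.2495] 0.0016
hub 641 [0.0731 0.0752 0.0889 0.1029 0.2286] 0.0018
drum 4689 [0.1075 0.1133 0.1664 0.2169 0.2218] -0.0006
tabs 159
[[0.5116000175476074, -0.3578000068664551, 0.1396999955177307],
[... 170 characters left out ...]
76, 0.1571]]
cradle 909 ((0.5370379686355591, -0.3444841802120209), (0.12910066545009613, 0.06717802584171295), 24.452425003051758)
box 7347 [[-0.198, -1.694, -0.697], [0.28, -0.534, 0.071]]
top box s [0.1667 0.1675 0.1698 0.2211 0.2909] t [-0.0913 -0.088   0.087   0.0898]
plate s [-0.0059 -0.0056 -0.0045 -0.0031  0.0302] t [-0.1081 -0.1055  0.1076  0.1083] 717
hub end s [-0.4626 -0.4598 -0.4548]
drum s [0.0083 0.0088 0.0094 0.0982 0.0997]
scene box s [0.1681 0.169  0.1718 0.235  0.3082] t [-0.0877 -0.0822  0.0906  0.0928]
plate s [-0.0032 -0.0028 -0.0006  0.0016  0.05  ] t [0.0129 0.015  0.1108 0.112 ] 2180
hub end s [-0.4599 -0.0556 -0.0538]
drum s [-0.2134 -0.2058  0.0101  0.0982  0.0996]
```

View pics/wrist2.png

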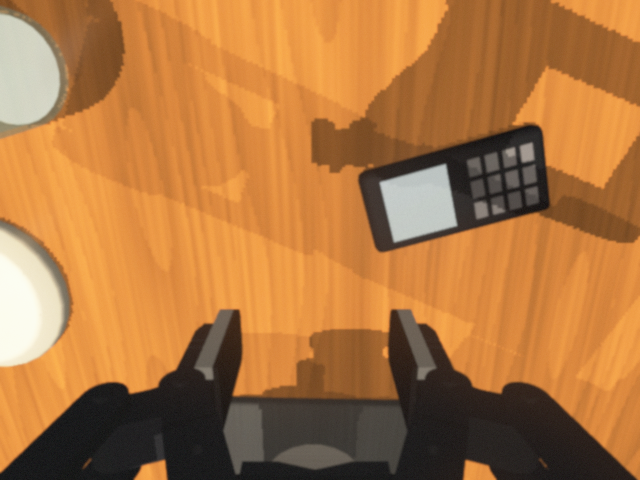

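View pics/top2.png

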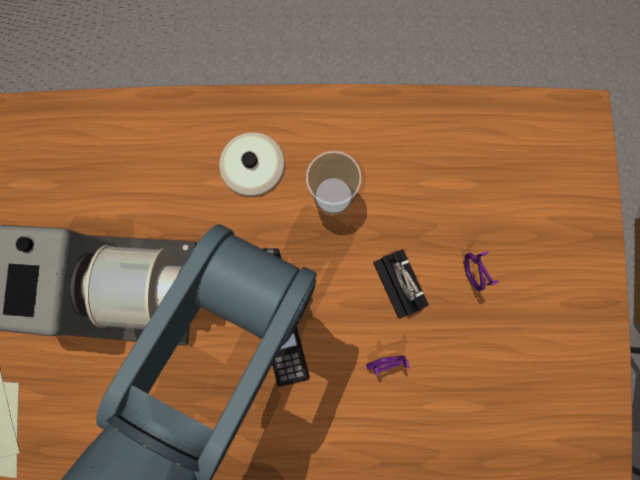

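The drum is home: its plate moved 32 mm and the hub end now sits about 9 mm behind the groove. The ring, jar and handset are unchanged. Next I go over the ring.

```bash
python3 - <<'E'
from h import *
a=np.radians(24.3); ce=-np.array([np.cos(a),np.sin(a)])
print(rel([.535,-.3455,.26],ce))
E
```

```text
(array([-0.0625, -0.0363, -0.2391]), array([-25.59,   1.37,   0.34]))
```

Request:
{"fn": "drive_tool", "kwargs": {"increments": [[-0.06, -0.006, 0, 0, 1.37, 0.34, 1], [0, -0.006, -0.05, 0, 0, 0, 1], [0, -0.006, -0.05, 0, 0, 0, 1], [0, -0.006, -0.05, 0, 0, 0, 1], [0, -0.006, -0.05, 0, 0, 0, 1], [0, -0.006, -0.04, 0, 0, 0, 1], [0, 0, 0, -8.6, 0, 0, 1], [0, 0, 0, -8.6, 0, 0, 1], [0, 0, 0, -8.4, 0, 0, 1], [0, 0, 0, 0, 0, 0, 1]]}}

```text
time_s: 7.35
eef_pos: [0.5349, -0.3466, 0.2633]
eef_rot: [0.383, -0.592, 0.385, 0.595]
wrist_force: [-0.5, 0.2, 0.1]
opening: 0.999
```

```bash
python3 - <<'E'
from h import *
print(ctrl.get_obs()["time_s"]); print(tool().round(3))
c=snap("wrist","wrist3.png"); save(c,"wrist3.npz")
a=np.radians(24.3); ce=-np.array([np.cos(a),np.sin(a)])
print(rel([.535,-.3455,.26],ce))
E
```

```text
7.35
[[-0.005 -0.912 -0.41   0.535]
 [ 0.    -0.41   0.912 -0.347]
 [-1.     0.005  0.002  0.263]
 [ 0.     0.     0.     1.   ]]
(array([ 0.0033, -0.0007,  0.0011]), array([-0.18,  0.13, -0.27]))
```

View pics/wrist3.png

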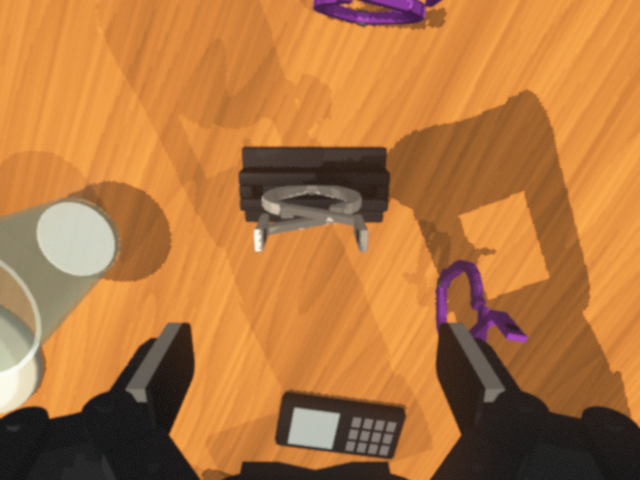

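The wrist view shows the ring upright in the cradle slot, with tab tops at about (260,245) and (363,242). A purple ring sits at (475,305) and another at (375,5), both clear of the jaws' path.

```bash
python3 - <<'E'
from h import *
c=load("wrist3.npz"); im=c["img"][130:270,220:410,::-1]; cv2.imwrite("pics/w3c.png",cv2.resize(im,None,fx=4,fy=4,interpolation=2))
P=cloud(c); W=c["W"]
m=(c["depth"]>0)&(P[...,2]>.115)&(P[...,2]<.17); m[:, :200]=0;m[:,420:]=0; m[300:]=0
T=W@np.linalg.inv(c["hand_eye"])
q=P[m]; t=(q-T[:3,3])@T[:3,:3]
for s in (t[:,1]<-.0,t[:,1]>0):
    w=t[s]; w=w[w[:,0]<T[2,3]-.125]; print(len(w),np.percentile(w,[2,50,98],axis=0).round(4).tolist())
    
E
```

```text
524 [[0.1054, -0.0356, -0.0088], [0.115, -0.0314, -0.0024], [0.1381, -0.0241, 0.0042]]
514 [[0.1056, 0.0184, -0.0084], [0.1151, 0.0265, -0.0042], [0.138, 0.0306, 0.0048]]
```

View pics/w3c.png

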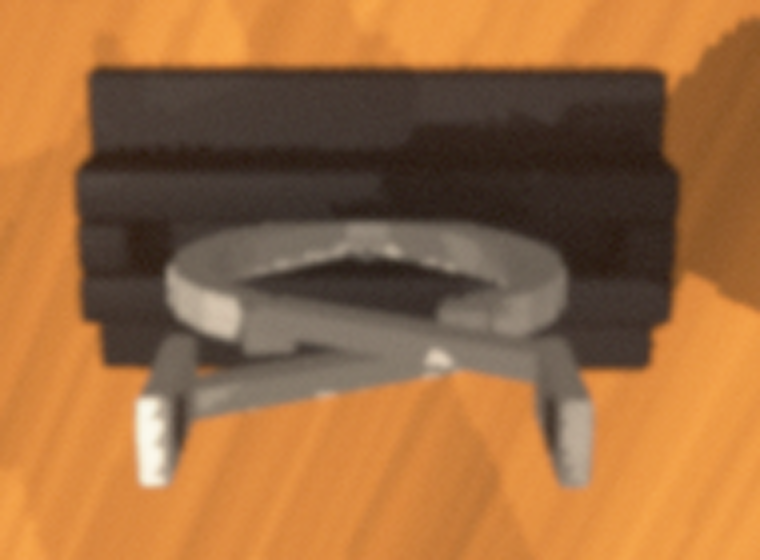

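Request:
{"fn": "drive_tool", "kwargs": {"increments": [[0.03, -0.0025, -0.002, 0, 0, -0.2, 1], [0.045, 0, 0, 0, 0, 0, 1], [0.03, 0, 0, 0, 0, 0, 1], [0.018, 0, 0, 0, 0, 0, 1], [0, 0, 0, 0, 0, 0, 1]]}}

```text
time_s: 8.02
eef_pos: [0.5366, -0.348, 0.1392]
eef_rot: [0.385, -0.592, 0.384, 0.595]
wrist_force: [0.2, -0.1, -0.0]
opening: 0.999
```

```bash
python3 - <<'E'
from h import *
print(tool().round(3), ctrl.get_obs()["wrist_force"].round(2))
c=snap("wrist","wrist4.png"); save(c,"wrist4.npz")
E
```

```text
[[-0.004 -0.913 -0.409  0.537]
 [ 0.003 -0.409  0.913 -0.348]
 [-1.     0.002  0.004  0.139]
 [ 0.     0.     0.     1.   ]] [ 0.16 -0.12 -0.01]
```

View pics/wrist4.png

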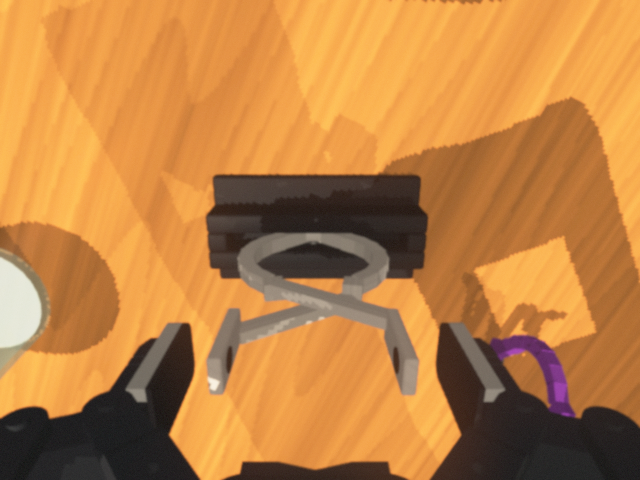

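The tabs are centred between the open pads (tabs at columns 222 and 405, pads at 190 and 442). Squeezing now.

Request:
{"fn": "drive_tool", "kwargs": {"increments": [[0, 0, 0, 0, 0, 0, 0.3], [0, 0, 0, 0, 0, 0, 0], [0, 0, 0, 0, 0, 0, -0.4], [0, 0, 0, 0, 0, 0, -1], [0, 0, 0, 0, 0, 0, -1], [0, 0, 0, 0, 0, 0, -1], [0, 0, 0, 0, 0, 0, -1], [0, 0, 0, 0, 0, 0, -1]]}}

```text
time_s: 9.07
eef_pos: [0.5398, -0.3518, 0.1466]
eef_rot: [-0.383, 0.597, -0.385, -0.591]
wrist_force: [-1.5, -0.8, 16.9]
opening: 0.096
```

```bash
python3 - <<'E'
from h import *
print(tool().round(3), ctrl.get_obs()["wrist_force"].round(2))
c=snap("wrist","wrist5.png"); save(c,"wrist5.npz")
E
```

```text
[[ 0.006 -0.912 -0.409  0.54 ]
 [-0.006 -0.409  0.912 -0.352]
 [-1.    -0.003 -0.008  0.147]
 [ 0.     0.     0.     1.   ]] [-1.49 -0.82 16.91]
```

View pics/wrist5.png

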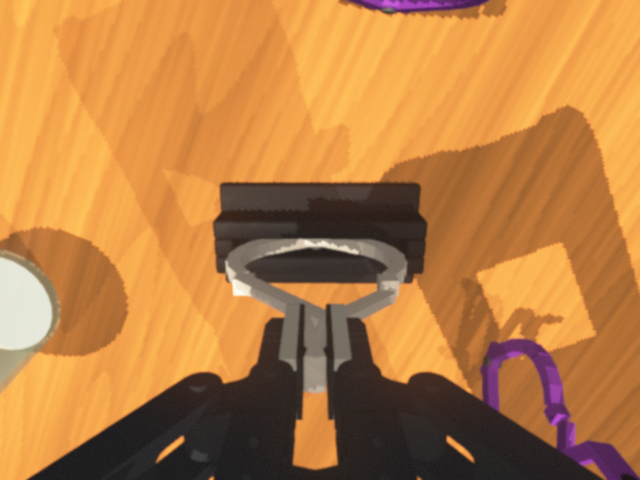

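The tabs are squeezed and the ring is spread. I lift straight up.

Request:
{"fn": "drive_tool", "kwargs": {"increments": [[-0.008, 0, 0, 0, 0, 0, -1], [-0.01, 0, 0, 0, 0, 0, -1], [-0.02, 0, 0, 0, 0, 0, -1], [-0.04, 0, 0, 0, 0, 0, -1], [-0.05, 0, 0, 0, 0, 0, -1], [-0.02, 0, 0, 0, 0, 0, -1], [0, 0, 0, 0, 0, 0, -1]]}}

```text
time_s: 10.0
eef_pos: [0.5378, -0.3494, 0.2902]
eef_rot: [-0.384, 0.594, -0.384, -0.593]
wrist_force: [-0.6, 0.5, -1.8]
opening: 0.093
```

```bash
python3 - <<'E'
from h import *
print(tool().round(3), ctrl.get_obs()["wrist_force"].round(2))
c=snap("wrist","wrist6.png"); save(c,"wrist6.npz")
c=snap("scene"); save(c,"scene6.npz"); cv2.imwrite("pics/scene6.png",cv2.resize(c["img"][60:260,200:420,::-1],None,fx=3,fy=3,interpolation=2))
E
```

```text
[[ 0.    -0.912 -0.41   0.538]
 [-0.001 -0.41   0.912 -0.349]
 [-1.    -0.    -0.001  0.29 ]
 [ 0.     0.     0.     1.   ]] [-0.65  0.47 -1.81]
```

View pics/wrist6.png

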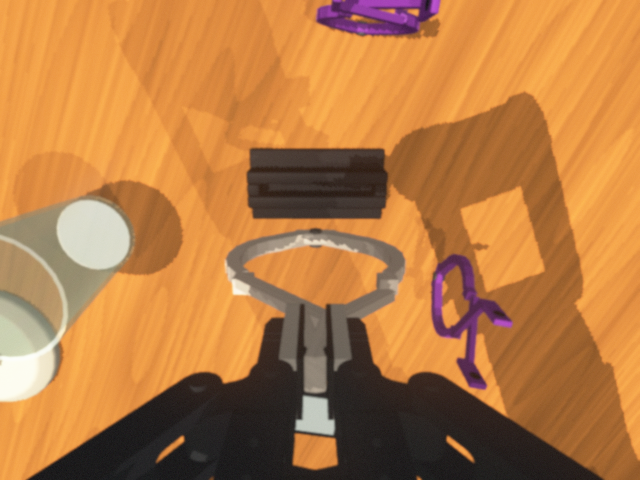

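View pics/scene6.png

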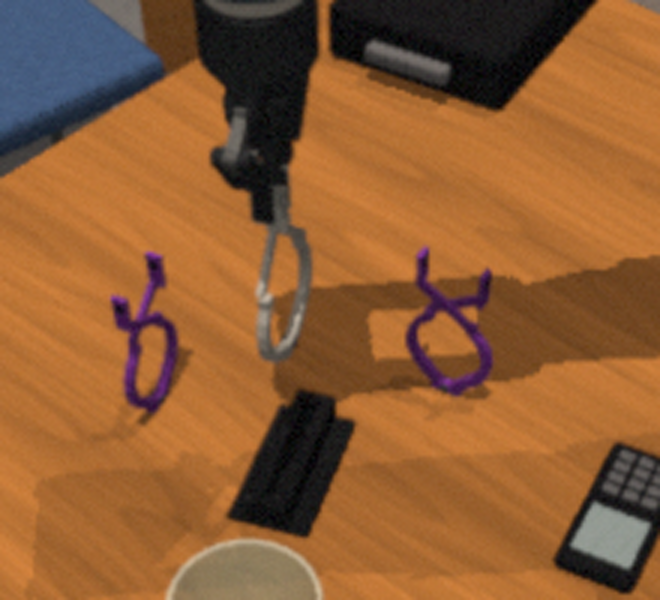

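```bash
cat > ring.py <<'E'
from h import *
import sys
c=load(sys.argv[1]); T=c["W"]@np.linalg.inv(c["hand_eye"]); P=cloud(c)
t=(P-T[:3,3])@T[:3,:3]
im=c["img"].astype(int)
m=(c["depth"]>0)&(abs(t[...,1])<.06)&(abs(t[...,2])<.03)&(t[...,0]>.022)&(t[...,0]<.17)&((im.max(-1)-im.min(-1))<40)
m[:, :190]=0
q=t[m]; print(len(q), "x",np.percentile(q[:,0],[1,50,99,99.8]).round(4),"y",np.percentile(q[:,1],[.5,2,98,99.5]).round(4))
A=np.c_[q[:,0],q[:,1],np.ones(len(q))]; s=np.linalg.lstsq(A,q[:,2],rcond=None)[0]; print("z=",s.round(4),"resid",np.std(A@s-q[:,2]).round(4))
for a in np.arange(.02,.17,.01):
    w=q[(q[:,0]>a)&(q[:,0]<a+.01)]
    if len(w)>5: print(round(a+.005,3),len(w),"y",np.percentile(w[:,1],[1,99]).round(4),"z",np.percentile(w[:,2],[2,50,98]).round(4), "inner", (w[w[:,1]<0][:,1].max().round(4),w[w[:,1]>0][:,1].min().round(4)) if (w[:,1]<0).any() and (w[:,1]>0).any() else 0)
E
python3 ring.py wrist6.npz
```

```text
5088 x [0.025  0.0724 0.131  0.1333] y [-0.0458 -0.0436  0.0444  0.0463]
z= [0.0238 0.0314 0.0006] resid 0.0026
0.025 215 y [-0.0149  0.0144] z [-0.0024 -0.0017  0.0048] inner (np.float64(-0.0003), np.float64(0.0001))
0.035 725 y [-0.0244  0.0247] z [-0.0023  0.0011  0.0084] inner (np.float64(-0.0045), np.float64(0.0129))
0.045 693 y [-0.0345  0.0347] z [-0.002   0.0044  0.0087] inner (np.float64(-0.0157), np.float64(0.0166))
0.055 576 y [-0.0392  0.039 ] z [-0.0018  0.0022  0.0079] inner (np.float64(-0.0253), np.float64(0.0254))
0.065 259 y [-0.0422  0.0432] z [0.     0.0006 0.0059] inner (np.float64(-0.0305), np.float64(0.0309))
0.075 223 y [-0.0457  0.0463] z [0.     0.0007 0.0055] inner (np.float64(-0.0365), np.float64(0.0374))
0.085 179 y [-0.0468  0.0471] z [0.0003 0.0009 0.0043] inner (np.float64(-0.0402), np.float64(0.0405))
0.095 289 y [-0.0464  0.0473] z [0.0005 0.0015 0.0076] inner (np.float64(-0.0383), np.float64(0.0389))
0.105 432 y [-0.0437  0.0441] z [0.0007 0.0031 0.0079] inner (np.float64(-0.0316), np.float64(0.0311))
0.115 656 y [-0.0375  0.0374] z [0.0009 0.0036 0.008 ] inner (np.float64(-0.0178), np.float64(0.0181))
0.125 763 y [-0.0249  0.0246] z [0.0008 0.0033 0.0086] inner (np.float64(-0.0005), np.float64(0.0002))
0.135 78 y [-0.0128  0.0132] z [-0.0001  0.0015  0.002 ] inner (np.float64(-0.0005), np.float64(0.0002))
```

```bash
cat >> ring.py <<'E'
print("inner surface points by y")
for y0 in np.arange(-.035,.036,.005):
    w=q[abs(q[:,1]-y0)<.0015]; lo=w[w[:,0]>.085]; up=w[w[:,0]<.08]
    f=lambda w:(np.percentile(w[:,0],[3,97]).round(4).tolist() if len(w)>3 else None)
    print(round(y0,3),"upper",f(up),"lower",f(lo))
E
python3 ring.py wrist6.npz | sed -n '/inner surf/,$p'
python3 - <<'E'
import sys; sys.argv=["","wrist6.npz"]
import io,contextlib
with contextlib.redirect_stdout(io.StringIO()): exec(open("ring.py").read())
w=q[(abs(q[:,1])<.004)]; w=w[np.argsort(w[:,0])]
for r in w[::12]: print(r.round(4))
E
```

```text
inner surface points by y
-0.035 upper [0.0488, 0.0675] lower [0.1045, 0.1153]
-0.03 upper [0.0438, 0.0607] lower [0.1112, 0.1199]
-0.025 upper [0.0386, 0.05] lower [0.1145, 0.1219]
-0.02 upper [0.0336, 0.0443] lower [0.1175, 0.1256]
-0.015 upper [0.0289, 0.0393] lower [0.1217, 0.129]
-0.01 upper [0.0272, 0.0348] lower [0.1249, 0.1334]
-0.005 upper [0.0228, 0.0305] lower [0.1265, 0.1326]
0.0 upper [0.0222, 0.026] lower [0.1268, 0.1324]
0.005 upper None lower [0.1267, 0.133]
0.01 upper None lower [0.1244, 0.1335]
0.015 upper [0.0293, 0.0394] lower [0.1211, 0.1293]
0.02 upper [0.0337, 0.0444] lower [0.1174, 0.1264]
0.025 upper [0.0383, 0.0487] lower [0.1145, 0.1221]
0.03 upper [0.0435, 0.059] lower [0.1108, 0.1196]
0.035 upper [0.0488, 0.0659] lower [0.1045, 0.1156]
[ 0.0221  0.0021 -0.0016]
[ 0.023  -0.0023 -0.002 ]
[ 0.0235  0.0013 -0.0021]
[ 0.024   0.0005 -0.0019]
[ 0.025  -0.0015 -0.0022]
[ 0.0261 -0.0007 -0.0017]
[ 0.0278 -0.0023 -0.0017]
[ 0.1266 -0.0024  0.0041]
[ 0.127  -0.003   0.0035]
[ 0.1271 -0.0024  0.0029]
[0.1273 0.0021 0.0057]
[0.1274 0.0002 0.003 ]
[0.1275 0.0015 0.0078]
[0.1276 0.0014 0.0065]
[ 0.1277 -0.0037  0.0045]
[ 0.1278 -0.0024  0.0079]
[0.128  0.0002 0.008 ]
[0.1281 0.0033 0.0019]
[ 0.1284 -0.0005  0.0013]
[ 0.1286 -0.0037  0.0028]
[ 0.129  -0.0011  0.0015]
[0.1301 0.0034 0.0019]
[0.1309 0.0014 0.0002]
```

The hole is clear. Its best clearance centre is at tool (0.085, 0, 0.004), with every inner edge at least 38 mm from it, against a 35 mm land. I carry the ring in front of the spindle.

```bash
cat >> h.py <<'E'
YAW=np.radians(-2.9); EX=np.array([np.cos(YAW),np.sin(YAW)]); EY=np.array([-np.sin(YAW),np.cos(YAW)])
G=np.array([.508,.064]); RP=(.0848,.0002,.0042)
def tcp_for(yt,z=.14,g=None):
    g=G if g is None else g; p=g+yt*EY+RP[1]*EX-RP[2]*EY
    return np.r_[p,z+RP[0]]
E
python3 - <<'E'
from h import *
p=tcp_for(-.065); print(p); p[2]=.29; print(rel(p,-EX))
E
```

```text
[ 0.50469871 -0.0051215   0.2248    ]
(array([-0.0023, -0.1115,  0.3262]), array([27.08,  0.24, -0.2 ]))
```

Request:
{"fn": "drive_tool", "kwargs": {"increments": [[0, -0.016, 0.047, 0, 0, 0, -1], [0, -0.016, 0.047, 0, 0, 0, -1], [0, -0.016, 0.047, 0, 0, 0, -1], [0, -0.016, 0.047, 0, 0, 0, -1], [0, -0.016, 0.047, 0, 0, 0, -1], [0, -0.016, 0.047, 0, 0, 0, -1], [0, -0.015, 0.044, 9, 0, 0, -1], [0, 0, 0, 9, 0, 0, -1], [0, 0, 0, 9, 0, 0, -1], [0, 0, 0, 0, 0.2, -0.2, -1]]}}

```text
time_s: 11.35
eef_pos: [0.5039, -0.0058, 0.2866]
eef_rot: [0.511, -0.488, 0.513, 0.488]
wrist_force: [-0.8, -0.8, -1.1]
opening: 0.088
```

```bash
python3 - <<'E'
from h import *
print(tool().round(3), ctrl.get_obs()["opening"],ctrl.get_obs()["q"].round(2))
p=tcp_for(-.065); print(rel(p,-EX))
E
```

```text
[[-0.002 -0.999  0.048  0.504]
 [-0.002  0.048  0.999 -0.006]
 [-1.     0.002 -0.002  0.287]
 [ 0.     0.     0.     1.   ]] 0.08835201423998704 [-0.25 -0.01  1.73 -0.    1.43  2.94]
(array([ 0.0618, -0.0009,  0.0008]), array([ 0.17, -0.1 , -0.14]))
```

Request:
{"fn": "drive_tool", "kwargs": {"increments": [[0.03, -0.001, 0.001, 0, 0, 0, -1], [0.032, 0, 0, 0, 0, 0, -1], [0, 0, 0, 0, 0, 0, -1], [0, 0, 0, 0, 0, 0, -1]]}}

```text
time_s: 11.85
eef_pos: [0.5064, -0.0055, 0.2274]
eef_rot: [0.512, -0.489, 0.512, 0.487]
wrist_force: [1.6, -0.0, -1.3]
opening: 0.094
```

```bash
python3 - <<'E'
from h import *
print(tool().round(4), ctrl.get_obs()["opening"])
p=tcp_for(-.065); print(rel(p,-EX))
for n in ("wrist","top","scene"): c=snap(n,n+"7.png"); save(c,n+"7.npz")
cv2.imwrite("pics/scene7c.png",cv2.resize(c["img"][170:370,380:640,::-1],None,fx=3,fy=3,interpolation=2))
E
python3 ring.py wrist7.npz
```

```text
[[ 0.0016 -0.9988  0.048   0.5064]
 [-0.0024  0.048   0.9988 -0.0055]
 [-1.     -0.0017 -0.0024  0.2274]
 [ 0.      0.      0.      1.    ]] 0.09439671639643964
(array([0.0026, 0.0017, 0.0003]), array([ 0.15, -0.14,  0.1 ]))
5075 x [0.0244 0.069  0.1313 0.1337] y [-0.0463 -0.0442  0.0442  0.046 ]
z= [0.0213 0.0337 0.001 ] resid 0.0028
0.025 249 y [-0.0153  0.0139] z [-0.0024 -0.0017  0.005 ] inner (np.float64(-0.0003), np.float64(0.0001))
0.035 763 y [-0.024   0.0246] z [-0.0021  0.0021  0.0092] inner (np.float64(-0.0045), np.float64(0.0125))
0.045 675 y [-0.034   0.0344] z [-0.002   0.0049  0.0097] inner (np.float64(-0.0149), np.float64(0.0131))
0.055 598 y [-0.0395  0.039 ] z [-0.0017  0.0025  0.0087] inner (np.float64(-0.0257), np.float64(0.026))
0.065 292 y [-0.0432  0.0429] z [0.0002 0.0007 0.0062] inner (np.float64(-0.0309), np.float64(0.03))
0.075 246 y [-0.0463  0.0458] z [0.0003 0.0008 0.0058] inner (np.float64(-0.0374), np.float64(0.0363))
0.085 179 y [-0.0473  0.0471] z [0.0004 0.0009 0.004 ] inner (np.float64(-0.0405), np.float64(0.04))
0.095 296 y [-0.0468  0.0466] z [0.
[... 554 characters left out ...]
54]
-0.03 upper [0.0435, 0.0567] lower [0.1108, 0.119]
-0.025 upper [0.0385, 0.0492] lower [0.1152, 0.1221]
-0.02 upper [0.0333, 0.0445] lower [0.1177, 0.1275]
-0.015 upper [0.0284, 0.0392] lower [0.121, 0.1294]
-0.01 upper [0.0274, 0.0359] lower [0.1247, 0.1336]
-0.005 upper [0.0227, 0.031] lower [0.1263, 0.1331]
0.0 upper [0.0224, 0.0262] lower [0.1261, 0.1332]
0.005 upper None lower [0.1263, 0.1334]
0.01 upper None lower [0.1245, 0.1335]
0.015 upper [0.0296, 0.0414] lower [0.1209, 0.1303]
0.02 upper [0.0339, 0.0454] lower [0.1174, 0.127]
0.025 upper [0.0388, 0.0499] lower [0.1148, 0.1232]
0.03 upper [0.044, 0.0611] lower [0.1102, 0.1206]
0.035 upper [0.0491, 0.0668] lower [0.1034, 0.1154]
```

View pics/wrist7.png

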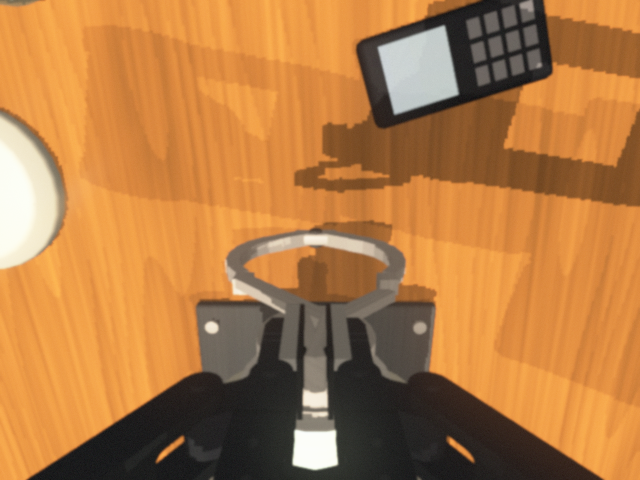

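View pics/scene7c.png

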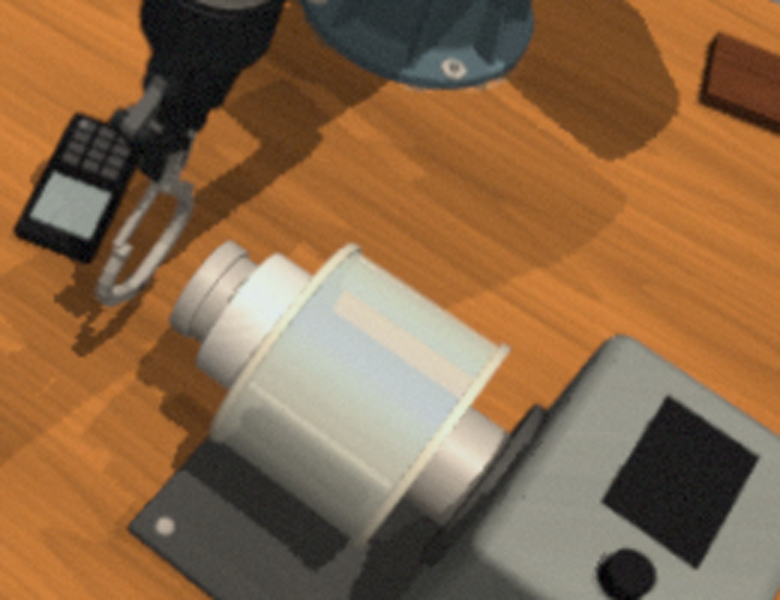

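View pics/top7.png

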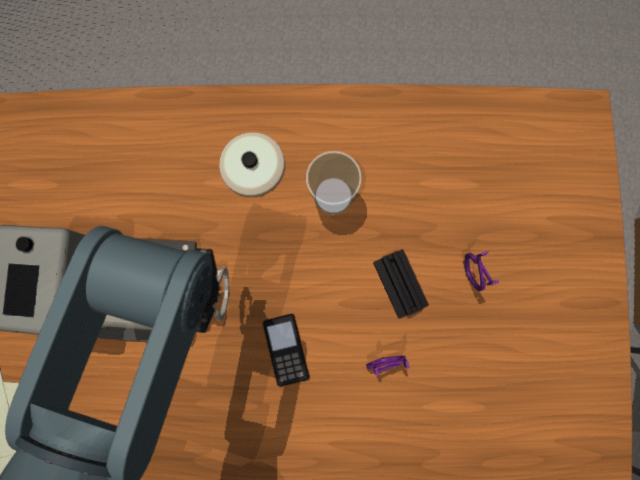

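The groove is uncovered, and the ring hangs upright in front of the spindle end. I cross-check the lateral and vertical alignment in the wrist and scene cameras.

```bash
python3 - <<'E'
from h import *
from scipy.optimize import least_squares
c=load("wrist7.npz"); T=c["W"]@np.linalg.inv(c["hand_eye"])
for (a,b) in (((197.5,302),(434.5,302)),((211.5,327.5),(420,327.5))):
    A,B=[plane(c,*p,.012) for p in (a,b)]; M=(A+B)/2; e=(A-B)[:2]; e/=np.linalg.norm(e)
    print("mid",M.round(4),"yaw",np.degrees(np.arctan2(e[1],e[0])).round(2),"width",np.linalg.norm(A-B).round(4),"t rel G line",((M[:2]-G)@EX).round(4),"y",((M[:2]-G)@EY).round(4))
c=load("scene7.npz"); P=cloud(c); ok=c["depth"]>0
s=(P[...,:2]-G)@EY; t=(P[...,:2]-G)@EX; z=P[...,2]; im=c["img"].astype(int); grey=(im.max(-1)-im.min(-1))<40
for nm,lo,hi,r in (("land",-.017,-.009,.035),("groove",-.004,.004,.0315),("hub",.014,.035,.046),("drum",.055,.13,.0755),("shaft",.16,.19,.035)):
    m=ok&(s>lo)&(s<hi)&(abs(t)<.09)&(z>.1)&(z<.225)
    u=np.c_[t[m],z[m]]
    f=least_squares(lambda p:np.hypot(u[:,0]-p[0],u[:,1]-p[1])-r,[0,.14],loss="soft_l1",f_scale=.001)
    g=least_squares(lambda p:np.hypot(u[:,0]-p[0],u[:,1]-p[1])-p[2],[0,.14,r],loss="soft_l1",f_scale=.001)
    print(nm,len(u),"fixed r",f.x.round(4),"free",g.x.round(4),"top z",np.percentile(u[:,1],98).round(4))
m=ok&(abs(t)<.06)&(z>.09)&(z<.205)&(s<-.045)&(s>-.095)&grey
print("ring pts",m.sum(),"s",np.percentile(s[m],[2,50,98]).round(4),"t",np.percentile(t[m],[1,99]).round(4),"z",np.percentile(z[m],[1,99]).round(4))
m2=ok&(abs(t)<.05)&(z>.1)&(z<.2)&(s>-.045)&(s<.0); print("spindle end s",np.percentile(s[m2],[1,2,5]).round(4))
# ring z expected from tool
print("ring predicted: foot z",T[2,3]-.136,"centre z",T[2,3]-.0848,"t",((T[:3,3]+T[:3,:3]@np.array(RP))[:2]-G)@EX,"s",((T[:3,3]+T[:3,:3]@np.array(RP))[:2]-G)@EY)
E
```

```text
mid [0.5106 0.0898 0.012 ] yaw -2.67 width 0.2135 t rel G line 0.0013 y 0.0259
mid [0.5121 0.1159 0.012 ] yaw -2.66 width 0.192 t rel G line 0.0014 y 0.0521
land 147 fixed r [0.0012 0.1385] free [0.0012 0.1385 0.035 ] top z 0.1742
groove 137 fixed r [0.0012 0.1388] free [0.0009 0.1384 0.0319] top z 0.1714
hub 525 fixed r [0.001  0.1385] free [0.0011 0.1387 0.0458] top z 0.186
drum 3392 fixed r [0.0007 0.1383] free [0.0013 0.1391 0.0747] top z 0.2149
shaft 671 fixed r [0.001  0.1391] free [0.0012 0.1395 0.0346] top z 0.1949
ring pts 424 s [-0.07   -0.0633 -0.0589] t [-0.0418  0.0511] z [0.0962 0.2035]
spindle end s [-0.0199 -0.0196 -0.0188]
ring predicted: foot z 0.09144296008389169 centre z 0.1426429600838917 t 0.0018222142776659997 s -0.06551938407026116
```

```bash
python3 - <<'E'
from h import *
c=load("top7.npz"); cv2.imwrite("pics/t7c.png",cv2.resize(c["img"][250:340,170:270,::-1],None,fx=6,fy=6,interpolation=cv2.INTER_CUBIC))
c=load("scene7.npz"); cv2.imwrite("pics/s7c.png",cv2.resize(c["img"][215:295,405:505,::-1],None,fx=7,fy=7,interpolation=cv2.INTER_CUBIC))
for n in("top7.npz","scene7.npz"):
  c=load(n);P=cloud(c); ok=c["depth"]>0;s=(P[...,:2]-G)@EY; t=(P[...,:2]-G)@EX; z=P[...,2]; im=c["img"].astype(int); grey=(im.max(-1)-im.min(-1))<40
  m=ok&grey&(abs(s+.065)<.012)&(abs(t)<.06)&(z>.09)&(z<.2)
  for a in np.arange(.09,.19,.01):
    w=t[m&(z>=a)&(z<a+.01)]; 
    if len(w): print(n,a.round(3),len(w),w.min().round(4),w.max().round(4), w[w<0].max().round(4) if (w<0).any() else 0,w[w>0].min().round(4) if (w>0).any() else 0)
E
```

```text
top7.npz 0.09 26 -0.0092 0.0116 -0.0014 0.0001
top7.npz 0.1 81 -0.0264 0.0249 -0.0 0.0003
top7.npz 0.11 67 -0.0357 0.0357 -0.0189 0.0208
top7.npz 0.12 29 -0.0447 0.0406 -0.0342 0.0354
top7.npz 0.13 11 -0.0465 0.0457 -0.0393 0.0405
top7.npz 0.14 13 -0.0465 0.0485 -0.0408 0.043
top7.npz 0.15 26 -0.0465 0.0479 -0.0371 0.0405
top7.npz 0.16 23 -0.0427 0.0433 -0.03 0.0365
top7.npz 0.17 47 -0.0391 0.0406 -0.025 0.0317
top7.npz 0.18 28 -0.0284 0.0349 -0.0197 0.0206
scene7.npz 0.09 34 -0.0189 0.0157 -0.0006 0.0007
scene7.npz 0.1 62 -0.031 0.0349 -0.0004 0.0003
scene7.npz 0.11 51 -0.0413 0.0444 -0.0186 0.0231
scene7.npz 0.12 31 -0.0445 0.0501 -0.0289 0.0416
scene7.npz 0.13 31 -0.0471 0.0516 -0.0367 0.0431
scene7.npz 0.14 30 -0.0419 0.052 -0.0368 0.0432
scene7.npz 0.15 34 -0.0399 0.0492 -0.0346 0.04
scene7.npz 0.16 29 -0.0356 0.0451 -0.0274 0.033
scene7.npz 0.17 34 -0.0307 0.0416 -0.0227 0.0271
scene7.npz 0.18 34 -0.0247 0.0355 -0.0114 0.0187
```

View pics/t7c.png

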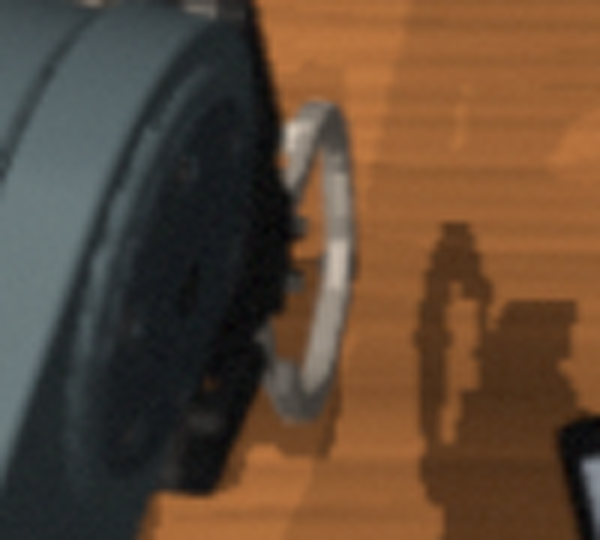

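View pics/s7c.png

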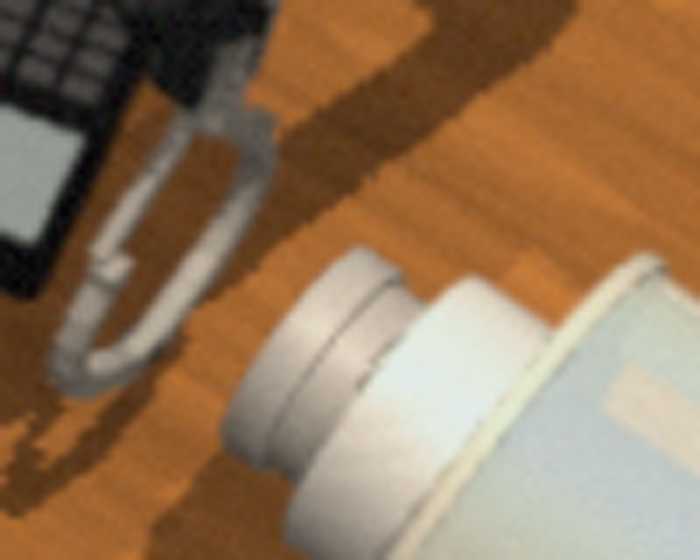

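Request:
{"fn": "drive_tool", "kwargs": {"increments": [[0.0026, 0.001, 0.015, 0, 0, 0, -1], [0, 0, 0.012, 0, 0, 0, -1], [0, 0, 0, 0, 0, 0, -1], [0, 0, 0, 0, 0, 0, -1]]}}

```text
time_s: 12.5
eef_pos: [0.5064, 0.0219, 0.2243]
eef_rot: [0.512, -0.489, 0.512, 0.487]
wrist_force: [0.7, 0.6, -1.6]
opening: 0.093
```

```bash
cat > chk.py <<'E'
from h import *
import sys
T=tool(); o=ctrl.get_obs(); r=T[:3,3]+T[:3,:3]@np.array(RP)
print("t,s,z ring",((r[:2]-G)@EX).round(4),((r[:2]-G)@EY).round(4),r[2].round(4),"F",o["wrist_force"].round(1),"M",o["torque"].round(2),o["opening"].round(3),o["time_s"]); print(rel(tcp_for(0),-EX))
n=sys.argv[1]
c=snap("scene"); save(c,"s%s.npz"%n)
a=cv2.resize(c["img"][205:305,420:530,::-1],(660,600),interpolation=cv2.INTER_CUBIC)
cv2.imwrite("pics/s%s.png"%n,a)
E
python3 chk.py 8
```

```text
Traceback (most recent call last):
  File "chk.py", line 4, in <module>
    print("t,s,z ring",((r[:2]-G)@EX).round(4),((r[:2]-G)@EY).round(4),r[2].round(4),"F",o["wrist_force"].round(1),"M",o["torque"].round(2),o["opening"].round(3),o["time_s"]); print(rel(tcp_for(0),-EX))
                                                                                                                                            ^^^^^^^^^^^^^^^^^^
AttributeError: 'float' object has no attribute 'round'
```

```bash
sed -i 's/o\["opening"\].round(3)/o["opening"]/' chk.py; python3 chk.py 8
```

```text
t,s,z ring 0.0005 -0.0381 0.1395 F [ 0.7  0.6 -1.6] M [-0.01  0.01 -0.07] 0.09346645528890273 12.5
(array([-0.0006,  0.0003,  0.0379]), array([ 0.13, -0.14,  0.09]))
```

View pics/s8.png

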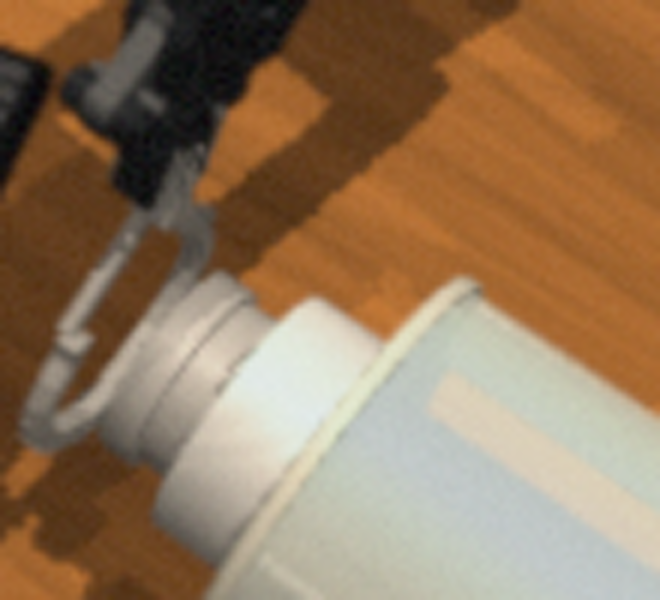

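Request:
{"fn": "drive_tool", "kwargs": {"increments": [[-0.0005, 0, 0.008, 0, 0, 0, -1], [0, 0, 0.006, 0, 0, 0, -1], [0, 0, 0.005, 0, 0, 0, -1]]}}

```text
time_s: 12.92
eef_pos: [0.5074, 0.0411, 0.2247]
eef_rot: [0.512, -0.489, 0.512, 0.487]
wrist_force: [0.4, 0.4, -0.5]
opening: 0.095
```

```bash
python3 chk.py 9
```

```text
t,s,z ring 0.0004 -0.0189 0.1399 F [ 0.4  0.4 -0.5] M [-0.01 -0.01  0.04] 0.09461004959861433 12.925
(array([-0.0002,  0.0003,  0.0187]), array([ 0.09, -0.13,  0.09]))
```

View pics/s9.png

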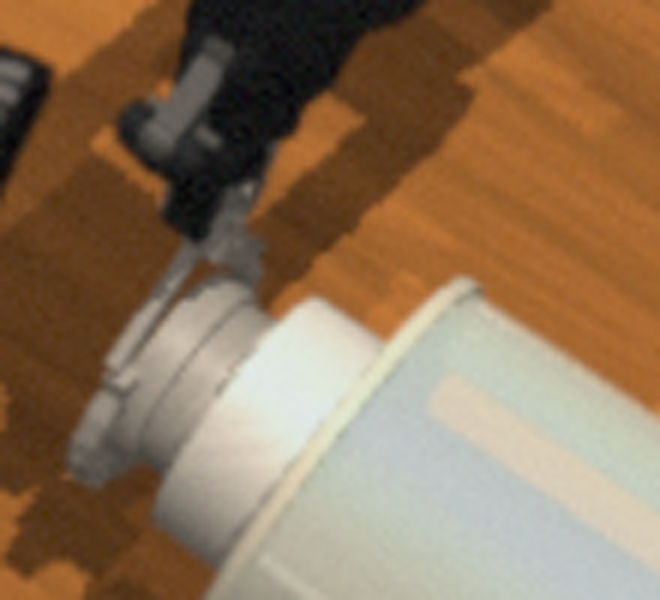

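The ring is passing over the land with no contact force. Continuing to the groove.

Request:
{"fn": "drive_tool", "kwargs": {"increments": [[0, 0, 0.006, 0, 0, 0, -1], [0, 0, 0.006, 0, 0, 0, -1], [0, 0, 0.005, 0, 0, 0, -1], [0, 0, 0.002, 0, 0, 0, -1], [0, 0, 0, 0, 0, 0, -1], [0, 0, 0, 0, 0, 0, -1]]}}

```text
time_s: 13.72
eef_pos: [0.5083, 0.0595, 0.2246]
eef_rot: [0.512, -0.488, 0.512, 0.487]
wrist_force: [-0.1, -0.4, -1.4]
opening: 0.09
```

```bash
python3 chk.py 10; python3 - <<'E'
from h import *
c=load("s10.npz");P=cloud(c); ok=c["depth"]>0;s=(P[...,:2]-G)@EY; t=(P[...,:2]-G)@EX; z=P[...,2]
rr=np.hypot(t,z-.1385)
m=ok&(s>-.03)&(s<.03)&(rr<.06)&(rr>.03)
for a in np.arange(-.026,.022,.002):
    w=rr[m&(s>=a)&(s<a+.002)]
    if len(w)>3: print(a.round(3),len(w),np.percentile(w,[10,50,90]).round(4))
c=snap("wrist","w10.png");save(c,"w10.npz")
E
```

```text
t,s,z ring 0.0005 -0.0005 0.1398 F [-0.1 -0.4 -1.4] M [-0.03  0.03  0.  ] 0.08966576477997854 13.725
(array([-0.0002,  0.0003,  0.0003]), array([ 0.07, -0.14,  0.09]))
-0.02 34 [0.0335 0.0353 0.037 ]
-0.018 36 [0.0342 0.0359 0.0378]
-0.016 35 [0.0344 0.036  0.0374]
-0.014 35 [0.0339 0.036  0.038 ]
-0.012 34 [0.0343 0.0364 0.0375]
-0.01 20 [0.035  0.0361 0.037 ]
-0.008 14 [0.0333 0.036  0.0382]
-0.006 24 [0.0313 0.0513 0.0571]
-0.004 39 [0.0318 0.0488 0.0554]
-0.002 83 [0.0319 0.0487 0.0546]
-0.0 43 [0.0311 0.0403 0.0494]
0.002 61 [0.0313 0.041  0.0504]
0.004 86 [0.0315 0.0434 0.0499]
0.006 25 [0.0316 0.0343 0.0369]
0.008 10 [0.035  0.0367 0.0387]
0.01 36 [0.0446 0.0466 0.0477]
0.012 48 [0.0452 0.0465 0.0482]
0.014 49 [0.0447 0.0466 0.0481]
0.016 53 [0.0446 0.0467 0.0485]
0.018 48 [0.045  0.0469 0.0482]
0.02 55 [0.0444 0.0462 0.0485]
```

View pics/s10.png

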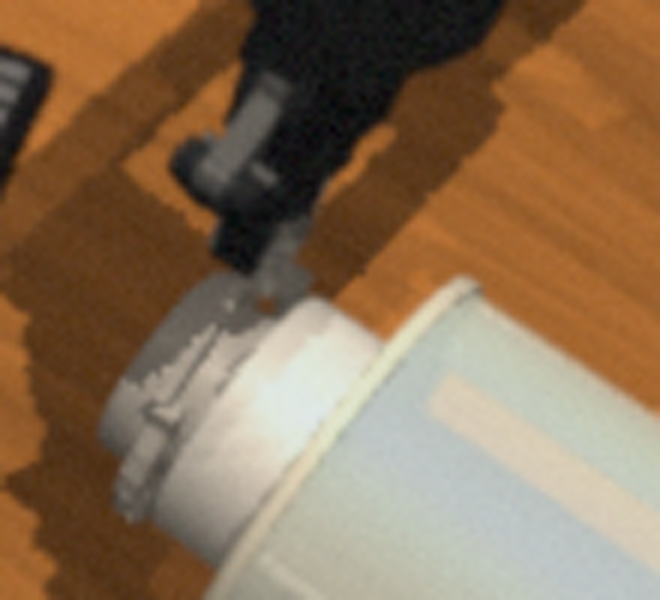

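View pics/w10.png

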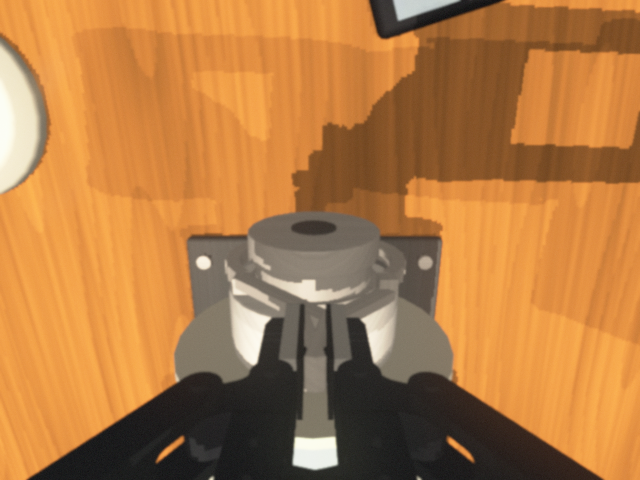

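The ring is centred in the groove: about -5 to +6 mm in the depth data, and flanks at columns 226/405 against the land's 248/381 in the wrist view. I release it, following the pads' swing-back downward.

Request:
{"fn": "drive_tool", "kwargs": {"increments": [[0.001, 0, 0.0005, 0, 0, 0, -0.6], [0.002, 0, 0, 0, 0, 0, -0.3], [0.002, 0, 0, 0, 0, 0, 0.0], [0.002, 0, 0, 0, 0, 0, 0.3], [0.001, 0, 0, 0, 0, 0, 0.6], [0, 0, 0, 0, 0, 0, 1], [0, 0, 0, 0, 0, 0, 1], [0, 0, 0, 0, 0, 0, 1]]}}

```text
time_s: 14.82
eef_pos: [0.5084, 0.0601, 0.2168]
eef_rot: [0.512, -0.489, 0.512, 0.487]
wrist_force: [0.2, -0.4, 0.8]
opening: 1.002
```

```bash
python3 chk.py 11; python3 - <<'E'
from h import *
c=snap("wrist","w11.png");save(c,"w11.npz")
E
```

```text
t,s,z ring 0.0005 0.0001 0.1319 F [ 0.2 -0.4  0.8] M [-0.01 -0.1   0.  ] 1.0017766595280537 14.825
(array([-0.008 ,  0.0004, -0.0004]), array([ 0.08, -0.13,  0.1 ]))
```

View pics/s11.png

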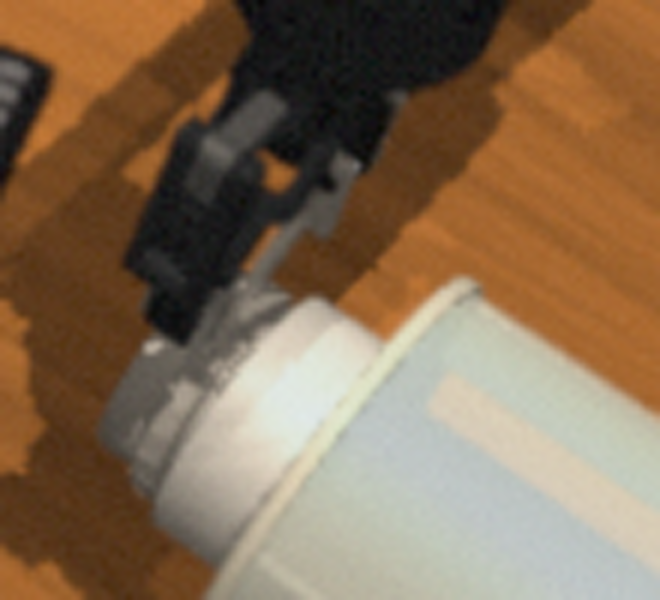

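View pics/w11.png

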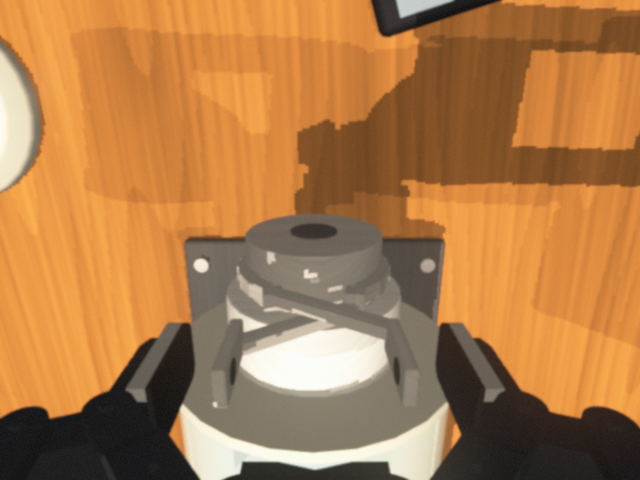

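The ring snapped shut: the tabs are at full width again (222 and 405) and clear of the pads. I withdraw straight up, then away.

Request:
{"fn": "drive_tool", "kwargs": {"increments": [[-0.01, 0, 0, 0, 0, 0, 1], [-0.03, 0, 0, 0, 0, 0, 1], [-0.05, 0, 0, 0, 0, 0, 1], [-0.03, 0, -0.05, 0, 0, 0, 1], [0, 0, -0.06, 0, 0, 0, 1], [0, 0, -0.06, 0, 0, 0, 1], [0, 0, -0.06, 0, 0, 0, 1], [0, 0, -0.06, 0, 0, 0, 1], [0, 0, 0, 0, 0, 0, 1]]}}

```text
time_s: 16.05
eef_pos: [0.4931, -0.2331, 0.3376]
eef_rot: [0.513, -0.487, 0.514, 0.485]
wrist_force: [0.2, 0.9, 0.2]
opening: 1.0
```

```bash
python3 chk.py 12; python3 - <<'E'
from h import *
c=snap("top","top12.png");save(c,"top12.npz")
for f in ("s12.npz","top12.npz"):
    c=load(f);P=cloud(c); ok=c["depth"]>0;s=(P[...,:2]-G)@EY; t=(P[...,:2]-G)@EX; z=P[...,2]
    rr=np.hypot(t,z-.1385)
    print(f); m=ok&(s>-.03)&(s<.03)&(rr<.12)&(rr>.03)&(z>.1)
    for lo,hi in ((.039,.045),(.05,.062),(.064,.1)):
        w=s[m&(rr>lo)&(rr<hi)&(s<.012)]; print("r",lo,hi,len(w),np.percentile(w,[3,50,97]).round(4) if len(w)>3 else w)
    q=ok&(z>.205)&(z<.245)&(abs(t)<.05)&(abs(s)<.03); print("tabs t",np.percentile(t[q],[2,98]).round(4),"s",np.percentile(s[q],[2,50,98]).round(4),"z",np.percentile(z[q],[2,98]).round(4))
    q=ok&(z>.195)&(z<.222)&(abs(t)<.03)&(s>.03)&(s<.15); print("drum s",np.percentile(s[q],[1,99]).round(4))
    w=m&(rr>.037)&(rr<.05)&(abs(s)<.008)
    print("ring outer t",np.percentile(t[w],[1,99]).round(4), "outer radius", np.percentile(rr[w],[50,90]).round(4))
E
```

```text
t,s,z ring 0.0001 -0.2936 0.2528 F [0.2 0.9 0.2] M [0.01 0.05 0.  ] 1.0000729306971712 16.05
(array([0.1119, 0.0014, 0.2937]), array([-0.24, -0.18,  0.08]))
s12.npz
r 0.039 0.045 117 [-0.0048  0.0015  0.0109]
r 0.05 0.062 42 [-0.0047  0.001   0.007 ]
r 0.064 0.1 194 [-0.0067  0.0002  0.0072]
tabs t [-0.0315  0.034 ] s [-0.0072  0.0003  0.0072] z [0.2059 0.2387]
drum s [0.0471 0.149 ]
ring outer t [-0.021   0.0416] outer radius [0.0406 0.0459]
top12.npz
r 0.039 0.045 132 [-0.0048  0.0043  0.0116]
r 0.05 0.062 94 [-0.0059 -0.0011  0.0058]
r 0.064 0.1 110 [-0.0074 -0.0033  0.0054]
tabs t [-0.0327  0.0308] s [-0.0075 -0.0025  0.0059] z [0.2054 0.2399]
drum s [0.0445 0.149 ]
ring outer t [-0.0383  0.0388] outer radius [0.0398 0.048 ]
```

View pics/s12.png

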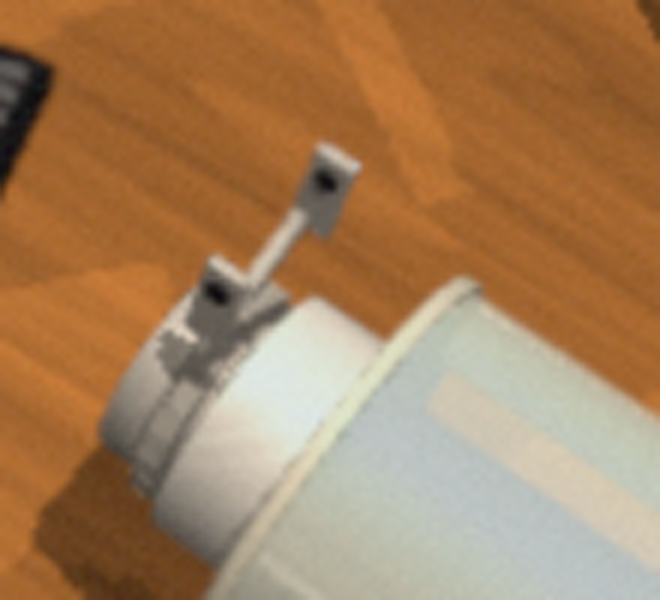

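View pics/top12.png

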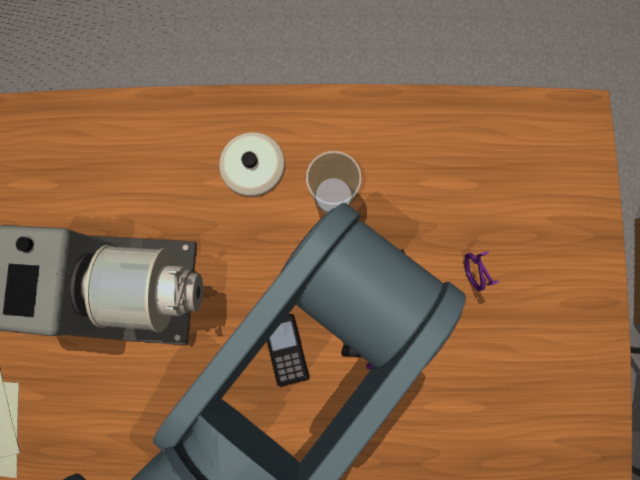

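The tabs span about 65 mm with their tops at z ≈ 0.239, so the ring is closed in the groove and not riding on the land. The drum is home, and the handset, lid and jar are unmoved. Handing in.

```bash
python3 -c "
from bench import hand_in
print(hand_in())"
```

```text
the job is handed in; nothing more can be done
None
```

I pushed the drum home, fitted the steel snap ring over the spindle's end into the groove and released it. The job was handed in at about 16 s, well under the 51 s limit.

**Drum:** it moved about 32 mm and stopped hard, with the push force rising to 29 N. In the last images its front plate is at y ≈ 45–47 mm, against 45 mm nominal, and the groove is uncovered.

**Ring:** I gripped it by its eye tabs, spread it and lifted it from the cradle. It went over the land with no noticeable contact force. In the last images:
- The tabs are about 65 mm apart and centred, close to the relaxed 66 mm, so the ring is not riding on the land.
- The tab tops are at z ≈ 0.239 m, where a seated ring should put them.
- The ring sits within about ±1 to 2 mm of the groove's middle.

**Other things:** the handset, lid and jar look unmoved in the top view. I saw no contact with the purple rings, though the arm hid one of them in that last view. The gripper is clear of everything.

**Checks that disagreed:**
- The scene camera put the spindle axis about 1.5 mm low, so I used the stated 140 mm.
- The cameras differed by 1–3 mm on the ring's sideways position.
- The wrist camera put the base plate's front edge about 4 mm off along y, so I used the scene camera's spindle end instead.
- The squeezed tabs read 8 mm by the gripper opening instead of the stated 14 mm, but the ring was clearly spread.

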